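# Load the dry-block heater with swabs

## Task

Lift the clear cover off the dry-block heater and set it aside on the bench; then move every swab waiting on the rail into an empty vial of its own length (long swabs in tall vials, short ones in short vials) and push it right down until its cap sits on the rim, pushing down likewise any swab already in the block that stands proud (those stay in their vials). When all are home, put the cover back in place over the block and then press the start button, without disturbing the bottle and jar at the back.

Things in the scene. Friction and masses are not known exactly. Their poses are not given: they have to be found in the camera images.
- block (a point): Centre of the top of the aluminium block of a dry-block heater (white case 224 x 215 mm, deck 70 mm high, controls on the robot's side). The block, 104 (x) x 158 (y) mm, stands 6 mm above the deck, 76 mm above the bench. A vial is fixed in each of its 8 wells: 2 rows at x = -30, 30 mm, 4 in each at y = -57, -19, 19, 57 mm. x away from the robot, y left, turned with the heater.
- tall_a_mouth (a point): Centre of the rim of a tall clear vial, fixed upright in one of the wells (which one varies), rim 35 mm above the block's top, outside 15 mm, bore 11 mm. A pad in its foot yields to a push of about 3 N and stays down; a long swab meets it with its cap 10 mm above the rim and sinks no further by its own weight. This one's pad may be down already.
- tall_b_mouth (a point): Centre of the rim of a tall clear vial, fixed upright in one of the wells (which one varies), rim 35 mm above the block's top, outside 15 mm, bore 11 mm. A pad in its foot yields to a push of about 3 N and stays down; a long swab meets it with its cap 10 mm above the rim and sinks no further by its own weight.
- tall_c_mouth (a point): Centre of the rim of a tall clear vial, fixed upright in one of the wells (which one varies), rim 35 mm above the block's top, outside 15 mm, bore 11 mm. A pad in its foot yields to a push of about 3 N and stays down; a long swab meets it with its cap 10 mm above the rim and sinks no further by its own weight.
- tall_d_mouth (a point): Centre of the rim of a tall clear vial, fixed upright in one of the wells (which one varies), rim 35 mm above the block's top, outside 15 mm, bore 11 mm. A pad in its foot yields to a push of about 3 N and stays down; a long swab meets it with its cap 10 mm above the rim and sinks no further by its own weight.
- short_a_mouth (a point): Centre of the rim of a short clear vial, fixed upright in one of the wells (which one varies), rim 20 mm above the block's top, outside 15 mm, bore 11 mm. A pad in its foot yields to a push of about 3 N and stays down; a short swab meets it with its cap 10 mm above the rim and sinks no further by its own weight. This one's pad may be down already.
- short_b_mouth (a point): Centre of the rim of a short clear vial, fixed upright in one of the wells (which one varies), rim 20 mm above the block's top, outside 15 mm, bore 11 mm. A pad in its foot yields to a push of about 3 N and stays down; a short swab meets it with its cap 10 mm above the rim and sinks no further by its own weight. This one's pad may be down already.
- short_c_mouth (a point): Centre of the rim of a short clear vial, fixed upright in one of the wells (which one varies), rim 20 mm above the block's top, outside 15 mm, bore 11 mm. A pad in its foot yields to a push of about 3 N and stays down; a short swab meets it with its cap 10 mm above the rim and sinks no further by its own weight.
- short_d_mouth (a point): Centre of the rim of a short clear vial, fixed upright in one of the wells (which one varies), rim 20 mm above the block's top, outside 15 mm, bore 11 mm. A pad in its foot yields to a push of about 3 N and stays down; a short swab meets it with its cap 10 mm above the rim and sinks no further by its own weight.
- long_1_cap (a point): Centre of the cap of a long swab waiting on the rail (absent in some starts): white ribbed cylinder, 18 mm across, 32 mm tall, z towards its top. Its underside, the shoulder, is 16 mm below this point; then a 6 mm long tapered plug (8 mm), a 4 mm shaft and a 6 mm bud that ends 85 mm below the shoulder. 18 g. Home: shoulder on the rim of a tall vial.
- long_2_cap (a point): Centre of the cap of a long swab waiting on the rail (absent in some starts): white ribbed cylinder, 18 mm across, 32 mm tall, z towards its top. Its underside, the shoulder, is 16 mm below this point; then a 6 mm long tapered plug (8 mm), a 4 mm shaft and a 6 mm bud that ends 85 mm below the shoulder. 18 g. Home: shoulder on the rim of a tall vial.
- long_3_cap (a point): Centre of the cap of a long swab waiting on the rail (absent in some starts): white ribbed cylinder, 18 mm across, 32 mm tall, z towards its top. Its underside, the shoulder, is 16 mm below this point; then a 6 mm long tapered plug (8 mm), a 4 mm shaft and a 6 mm bud that ends 85 mm below the shoulder. 18 g. Home: shoulder on the rim of a tall vial.
- short_1_cap (a point): Centre of the cap of a short swab waiting on the rail (absent in some starts): white ribbed cylinder, 18 mm across, 26 mm tall, z towards its top. Its underside, the shoulder, is 13 mm below this point; then a 6 mm long tapered plug (8 mm), a 4 mm shaft and a 6 mm bud that ends 70 mm below the shoulder. 18 g. Home: shoulder on the rim of a short vial.
- short_2_cap (a point): Centre of the cap of a short swab waiting on the rail (absent in some starts): white ribbed cylinder, 18 mm across, 26 mm tall, z towards its top. Its underside, the shoulder, is 13 mm below this point; then a 6 mm long tapered plug (8 mm), a 4 mm shaft and a 6 mm bud that ends 70 mm below the shoulder. 18 g. Home: shoulder on the rim of a short vial.
- in_long_cap (a point): A long swab, same as the long ones on the rail (32 mm cap, this point at the cap's centre, 16 mm above its shoulder), that already stands in vial tall_a at the start (absent in some starts). It may be home, or stand up to 10 mm proud because its vial's pad has not been pushed down, or not all the way.
- in_short_cap (a point): A short swab, same as the short ones on the rail (26 mm cap, this point at the cap's centre, 13 mm above its shoulder), that already stands in vial short_a at the start (absent in some starts). It may be home, or stand up to 10 mm proud because its vial's pad has not been pushed down, or not all the way.
- in_short2_cap (a point): A short swab, same as the short ones on the rail (26 mm cap, this point at the cap's centre, 13 mm above its shoulder), that already stands in vial short_b at the start (absent in some starts). It may be home, or stand up to 10 mm proud because its vial's pad has not been pushed down, or not all the way.
- cover_handle (a point): Centre of the cover's bar handle: 14 mm wide (x), 100 long (y), 16 tall, 18 mm free under it. Clear cover, an upturned box 118 (x) x 172 (y) x 100 mm tall, 3.5 mm walls, about 0.35 kg, lower edge 126 mm below this point. In place it stands on the deck round the block, 3.5 mm play a side, this point 120 mm above block; swabs under it reach 77 mm above the block's top.
- start (a joint): The round white start button (24 mm) on the control strip: 0 released, 0.006 m fully pressed, about 5 N, springs back.
- start_top (a point): Centre of the start button's top face, pressed straight down.
- rail: Hanging rail for swabs: a slotted aluminium bar 240 mm long (its x) and 16.5 mm wide, top face 105 mm above the bench, on a 240 x 56 mm foot plate; five slots at x = -92, -46, 0, 46 and 92 mm of its origin (centre of the underside). Swabs hang upright in slots, shoulder on the bar. Fixed.
- mat: Blue bench mat, 200 (x) x 250 (y) x 3 mm, kept clear: room to put the cover down. Origin at the centre of its underside. Fixed.
- reagent: Amber reagent bottle, 68 mm across, 150 mm tall, a bystander at the back; origin at the centre of its underside.
- jar: White jar, 60 mm across, 75 mm tall, a bystander at the back; origin at the centre of its underside.
Things that resemble listed ones, but are neither listed nor needed, are in the scene too. What is shaped like the part that bears short_1_cap but brown is not meant.

How it is judged:
On the way, in this order (a step that is already met when the one before it is completed fails the run):
1. the cover is off, its centre at least 12 cm from the block's (horizontal distance between cover_handle and block above 0.12 m), for 0.2 s.
2. every swab is home in a vial of its length: cap on the rim, upright (((horizontal distance between long_1_cap and tall_a_mouth below 0.004 m and z of long_1_cap in the frame of tall_a_mouth between 0.013 and 0.0185 m) or (horizontal distance between long_1_cap and tall_b_mouth below 0.004 m and z of long_1_cap in the frame of tall_b_mouth between 0.013 and 0.0185 m) or (horizontal distance between long_1_cap and tall_c_mouth below 0.004 m and z of long_1_cap in the frame of tall_c_mouth between 0.013 and 0.0185 m) or (horizontal distance between long_1_cap and tall_d_mouth below 0.004 m and z of long_1_cap in the frame of tall_d_mouth between 0.013 and 0.0185 m)) and angle between each of long_1_cap, long_2_cap, long_3_cap, short_1_cap, short_2_cap, in_long_cap, in_short_cap, in_short2_cap's own z axis and vertical below 0.1 rad and ((horizontal distance between long_2_cap and tall_a_mouth below 0.004 m and z of long_2_cap in the frame of tall_a_mouth between 0.013 and 0.0185 m) or (horizontal distance between long_2_cap and tall_b_mouth below 0.004 m and z of long_2_cap in the frame of tall_b_mouth between 0.013 and 0.0185 m) or (horizontal distance between long_2_cap and tall_c_mouth below 0.004 m and z of long_2_cap in the frame of tall_c_mouth between 0.013 and 0.0185 m) or (horizontal distance between long_2_cap and tall_d_mouth below 0.004 m and z of long_2_cap in the frame of tall_d_mouth between 0.013 and 0.0185 m)) and ((horizontal distance between long_3_cap and tall_a_mouth below 0.004 m and z of long_3_cap in the frame of tall_a_mouth between 0.013 and 0.0185 m) or (horizontal distance between long_3_cap and tall_b_mouth below 0.004 m and z of long_3_cap in the frame of tall_b_mouth between 0.013 and 0.0185 m) or (horizontal distance between long_3_cap and tall_c_mouth below 0.004 m and z of long_3_cap in the frame of tall_c_mouth between 0.013 and 0.0185 m) or (horizontal distance between long_3_cap and tall_d_mouth below 0.004 m and z of long_3_cap in the frame of tall_d_mouth between 0.013 and 0.0185 m)) and ((horizontal distance between short_1_cap and short_a_mouth below 0.004 m and z of short_1_cap in the frame of short_a_mouth between 0.01 and 0.0155 m) or (horizontal distance between short_1_cap and short_b_mouth below 0.004 m and z of short_1_cap in the frame of short_b_mouth between 0.01 and 0.0155 m) or (horizontal distance between short_1_cap and short_c_mouth below 0.004 m and z of short_1_cap in the frame of short_c_mouth between 0.01 and 0.0155 m) or (horizontal distance between short_1_cap and short_d_mouth below 0.004 m and z of short_1_cap in the frame of short_d_mouth between 0.01 and 0.0155 m)) and ((horizontal distance between short_2_cap and short_a_mouth below 0.004 m and z of short_2_cap in the frame of short_a_mouth between 0.01 and 0.0155 m) or (horizontal distance between short_2_cap and short_b_mouth below 0.004 m and z of short_2_cap in the frame of short_b_mouth between 0.01 and 0.0155 m) or (horizontal distance between short_2_cap and short_c_mouth below 0.004 m and z of short_2_cap in the frame of short_c_mouth between 0.01 and 0.0155 m) or (horizontal distance between short_2_cap and short_d_mouth below 0.004 m and z of short_2_cap in the frame of short_d_mouth between 0.01 and 0.0155 m)) and horizontal distance between in_long_cap and tall_a_mouth below 0.004 m and z of in_long_cap in the frame of tall_a_mouth between 0.013 and 0.0185 m and horizontal distance between in_short_cap and short_a_mouth below 0.004 m and z of in_short_cap in the frame of short_a_mouth between 0.01 and 0.0155 m and horizontal distance between in_short2_cap and short_b_mouth below 0.004 m and z of in_short2_cap in the frame of short_b_mouth between 0.01 and 0.0155 m), for 0.2 s.
3. the cover is back in place over the block (horizontal distance between cover_handle and block below 0.007 m and z of cover_handle in the frame of block between 0.116 and 0.123 m and angle between the x axis of cover_handle and the x axis of block, either way round below 0.1 rad), for 0.3 s.
4. the start button is pressed (value of joint start above 0.004 m), for 0.05 s.
At the end, for the whole second after the job is handed in: Every swab present stands upright (0.1 rad) in a vial of its own length, cap on the rim (2.5 mm in height, 4 mm sideways), those from the block in their own vials; the cover stands on the deck around the block (7 mm, height 3 mm, 0.1 rad); start was then pressed (all of step 2 and all of step 3 and linear speed of cover below 0.02 m/s); the robot touches nothing.
It fails at once if a swab that was in the block from the start is pulled out of its vial (distance of any of in_long_cap, in_short_cap, in_short2_cap from where it was at the start of the episode above 0.03 m).
It fails at once if the reagent is pushed more than 5 cm or knocked over (distance of reagent from where it was at the start of the episode above 0.05 m or angle between reagent's own z axis and vertical above 0.6 rad).
It fails at once if the jar is pushed more than 5 cm or knocked over (distance of jar from where it was at the start of the episode above 0.05 m or angle between jar's own z axis and vertical above 0.6 rad).
Of in_long, in_short, in_short2 only 1 to 3 are there at a start; the rules pass over those that are not, and their reading is None.
Of long_1, long_2, long_3, short_1, short_2 only 3 to 5 are there at a start; the rules pass over those that are not, and their reading is None.
At some moment in a run one of cover, slide_box, tip_box, dish may be knocked a few centimetres aside while the robot is not near it.
It also fails if it takes over 210 s, if anything falls off the work surface, if the arm or the gripper's body presses on something with over 40 N, if the wrist force passes 120 N, or if a joint passes its speed limit or range.

## Robot

A 6-joint arm with a two-finger parallel gripper is mounted at the origin on the work surface. World frame = base frame: x ahead of the robot, y to its left, z up, the work surface at z = 0. Lengths are in m, angles in rad, forces in N, time in s.
With the tool pointing down it reaches from about 0.425 to 0.95 m from the base axis. Payload 3.5 kg.
Tool frame: the origin (TCP) lies at the very end of the fingers, on their centre line; the grasp point (between the pads) lies 19 mm behind it; z points along the fingers, y is the line along which they close (so a half turn about z gives the same grasp; the last joint's range is limited). The gripper opens to 85 mm and grips with 20 to 120 N. Pads are 22 mm wide; open, the fingers measure 114 mm over their backs; the gripper's body (76 mm by 85 mm) begins 54 mm behind the grasp point. The pads swing forward as they close: fully open they stand 13 mm farther back than shut.
Start: joints at [0.966, 0.286, 1.577, -0, 1.279, -0.15], TCP at [0.296, 0.606, 0.231] pointing down, gripper open.
Joint ranges: [-2.77, 2.77], [-0.9, 2.22], [0.21, 2.48], [-1.53, 4.67], [0.24, 2.81], [-2.84, 2.84]. Speed limits (rad/s): [2.79, 2.79, 3.14, 3.14, 3.14, 3.14].

## Interface

Orientations are given as a unit quaternion [x, y, z, w].
In Python, from plant import ctrl gives the robot as it stands.
- The arm moves only by the tool carry_out, never from a script. Its argument "deltas" is one flat list of numbers, 6 for each row, row after row: the shift along the tool's x, y, z in m, then the turn, a rotation vector about the tool's x, y, z in rad. A call has 1 to 5 rows; each row is the pose to reach, as a shift and turn from the pose commanded when the call began, along the tool's axes at that moment; what a row does not reach only later rows make up. A row lasts 1/8 s, in which the tool goes at most 62.5 mm and 10.7 degrees, less where a joint would pass 70% of its speed; a pose out of reach is approached as far as the arm can. A call with a gripper value outside its range is refused whole. "grip" is the opening in per cent of the stroke, from 0 (shut) to 100 (fully open), set as the call begins (left out, the last holds). The fingers move at their own pace and stop on an object; "grip_force" is the grip in N (left out, the last holds). Time passes only in rows, so rows that repeat a pose let the fingers close. It gives the time, the measured TCP pose, the force, the opening and the grip force at its end, in the units of the state.
- ctrl.get_state(): the state, without advancing time (a new reading comes with each control period).
- ctrl.read_camera(name): name is "scene" or "top" or "wrist"; returns (picture, depth): 400x640x3 uint8, red, green, blue; 400x640 float32, m along the optical axis (not along the pixel's ray), 0 where there is no reading.
- ctrl.camera_model(name): a dict with "intrinsics" (3x3 intrinsics, pixels), "k1" (the pictures are not rectified: a ray, as slopes to the right and down, at radius r is drawn at 1 + k1 r^2 times it, then the intrinsics apply), "extrinsics" (4x4, takes a point from world to camera coordinates); the wrist camera has in their place "hand_eye" (4x4, takes a point from camera to tool coordinates, whose origin is the TCP and whose axes are the flange's). Camera axes: x right, y down, z forward; pixel columns grow to the right and rows downward; lengths in m; the calibration is good to about 2 mm. A picture is of the moment at which its call begins: read the wrist's pose just before it. camera_model takes no time and is no camera call.
- ctrl.sign_off(): hands the job in; it is judged then, once.
Trained networks look in the newest picture that a camera, given by its name, has taken for a name from the list of things; names that differ only in an ending like _2 or _b are one class to them, and where a whole thing is asked for, a point or a joint stands for the part that bears it (a point fixed in the world has none). Each returns a list of dicts, best first, with "score" (0 to 1); they miss things now and then, are a little off and sometimes report something else, mostly with a low value. They report only what shows in the picture. A call takes as long as a camera call. They do not tell look-alikes from the thing itself.
- ctrl.find_in(camera, query): "uv" ([column, row] in pixels, amid what is visible of it).
The state is a dict: "time": time; "qpos": joint angles; "dq": joint speeds; "joint_efforts": joint torques, N m; "eef_pos": TCP position; "tcp_rot": TCP orientation; "contact_force": force on the tool from outside, world axes, zero at the start; "wrist_torque": the same for the moment, N m; "opening": opening from 0.0 (shut) to 1.0 (fully open); "finger_force": force on a finger pad.
Only numpy, scipy, OpenCV 4.12 (cv2) and the standard library are available. Lean on these libraries where they do the work, as an engineer would, in place of code of your own. Each camera call takes 0.05 s, during which the arm holds its last target. There are 200 camera calls.

## Working session

There is one attempt and no reset: what is moved stays moved. The work goes in short steps, Python scripts to look and compute and a tool call to move; the robot and the scene stay as the last step left them, time stands still between calls to the robot, and variables do not carry over. Pictures are saved under pics/ and viewed, at most 14 in all, crops included, and the job is handed in when it is done.

Besides the shell and the picture viewer there is one more tool, called after ">>>" as a command line: name --argument value ..., lists and objects as JSON in quotes. carry_out: Moves the arm, as the interface text tells. Its arguments: {"type":"object","properties":{"deltas":{"type":"array"},"grip":{"type":"number"},"grip_force":{"type":"number"}},"required":["deltas"]}

```bash
ls; mkdir -p pics; cat > h.py <<'E'
import numpy as np, cv2
from scipy.spatial.transform import Rotation as R
from plant import ctrl
def snap(cam,name=None):
    s=ctrl.get_state(); im,d=ctrl.read_camera(cam)
    m=ctrl.camera_model(cam); 
    if 'extrinsics' in m: T=np.linalg.inv(np.array(m['extrinsics']))
    else:
        W=np.eye(4); W[:3,:3]=R.from_quat(s['tcp_rot']).as_matrix(); W[:3,3]=s['eef_pos']; T=W@np.array(m['hand_eye'])
    if name: cv2.imwrite('pics/'+name,im[:,:,::-1])
    return im,d,(np.array(m['intrinsics']),m['k1'],T)
def ray(M,uv):
    K,k,T=M; D=np.array([k,0,0,0,0.]).astype(float)
    x=cv2.undistortPoints(np.array([[uv]],float),K,D)[0,0]
    return T[:3,3],T[:3,:3]@np.array([x[0],x[1],1.])
def at_z(M,uv,z):
    o,r=ray(M,uv); return o+r*(z-o[2])/r[2]
def at_d(M,uv,d):
    o,r=ray(M,uv); return o+r*d
def cloud(M,d):
    K,k,T=M; h,w=d.shape
    uv=np.stack(np.meshgrid(np.arange(w),np.arange(h)),-1).reshape(-1,1,2).astype(float)
    x=cv2.undistortPoints(uv,K,np.array([k,0,0,0,0.])).reshape(h,w,2)
    P=np.dstack([x*d[...,None],d])
    return P@T[:3,:3].T+T[:3,3]
def proj(M,P):
    K,k,T=M; Ti=np.linalg.inv(T)
    return cv2.projectPoints(np.atleast_2d(P).astype(float),cv2.Rodrigues(Ti[:3,:3])[0],Ti[:3,3],K,np.array([k,0,0,0,0.]))[0].reshape(-1,2)
def todelta(s,P,Rw=None):
    """delta in tool axes from current to world P"""
    Rt=R.from_quat(s['tcp_rot']); return Rt.inv().apply(np.array(P)-s['eef_pos'])
E
python3 - <<'E'
from h import *
s=ctrl.get_state(); print({k:np.round(v,3) for k,v in s.items()})
for c in ['scene','top']:
    im,d,M=snap(c,c+'0.png'); np.savez(c+'0.npz',im=im,d=d)
    print(c,M[0].tolist(),M[1],np.round(M[2],3).tolist())
    for q in ['long_1_cap','short_1_cap','in_long_cap','tall_a_mouth','short_a_mouth','cover_handle','start_top','rail','mat','reagent','jar','block']:
        try:
            for r in ctrl.find_in(c,q)[:8]:
                u=np.round(r['uv']).astype(int); P=at_d(M,r['uv'],d[u[1],u[0]]); print(c,q,round(r['score'],2),u,np.round(P,3))
        except Exception as e: print(q,e)
E
```

```text
pics
{'time': np.float64(0.0), 'qpos': array([ 0.966,  0.287,  1.578, -0.   ,  1.279, -0.15 ]), 'dq': array([-0.   ,  0.002,  0.001,  0.   , -0.001,  0.001]), 'joint_efforts': array([-0.0000e+00, -4.0599e+01, -2.9262e+01, -0.0000e+00,  6.0000e-03,
        0.0000e+00]), 'eef_pos': array([0.296, 0.606, 0.23 ]), 'tcp_rot': array([ 0.225,  0.974, -0.001, -0.   ]), 'contact_force': array([ 0.241, -1.107, -0.159]), 'wrist_torque': array([-0.039, -0.009, -0.038]), 'finger_force': np.float64(0.0), 'opening': np.float64(1.001)}
scene [[367.9158292587168, 0.0, 324.81162486497817], [0.0, 367.9158292587168, 204.28199255639294], [0.0, 0.0, 1.0]] -0.0282548377789046 [[-0.146, 0.545, -0.826, 1.169], [0.989, 0.091, -0.114, 0.08], [0.013, -0.833, -0.553, 0.549], [0.0, 0.0, 0.0, 1.0]]
scene long_1_cap 0.52 [295 184] [ 0.429 -0.096  0.105]
scene short_1_cap 0.72 [279 204] [ 0.55  -0.102  0.124]
scene short_1_cap 0.59 [315 229] [ 0.577 -0.022  0.089]
scene in_long_cap 0.18 [276 248] [ 0.554 -0.116  0.005]
scene cover_handle 0.92 [447 227] [0.628 0.222 0.163]
scene rail 0.84 [277 248] [ 0.553 -0.113  0.0
[... 424 characters left out ...]
3, -0.03], [-0.003, -0.202, -0.979, 1.183], [0.0, 0.0, 0.0, 1.0]]
top long_1_cap 0.51 [359 269] [ 0.459 -0.121  0.006]
top short_1_cap 0.56 [360 231] [ 0.542 -0.112  0.131]
top tall_a_mouth 0.2 [244 265] [0.45  0.165 0.092]
top short_a_mouth 0.61 [268 150] [0.751 0.132 0.074]
top cover_handle 0.58 [308 144] [0.758 0.025 0.115]
top cover_handle 0.55 [215 217] [0.553 0.228 0.172]
top start_top 0.44 [244 265] [0.45  0.164 0.093]
top rail 0.9 [359 240] [ 0.525 -0.111  0.103]
top mat 0.63 [432 241] [ 0.544 -0.313  0.003]
top reagent 0.8 [310 144] [0.761 0.021 0.114]
top jar 0.82 [268 153] [0.742 0.132 0.076]
top block 0.58 [233 257] [0.47  0.198 0.069]
top block 0.27 [267 151] [0.746 0.133 0.078]
```

```bash
python3 - <<'E'
import cv2
for c in ['scene','top']:
    im=cv2.imread(f'pics/{c}0.png'); im=im[100:400,150:550] if c=='scene' else im[90:390,130:530]
    cv2.imwrite(f'pics/{c}0c.png',cv2.resize(im,(800,600),interpolation=cv2.INTER_CUBIC))
E
```

```text
(no output)
```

View pics/scene0c.png

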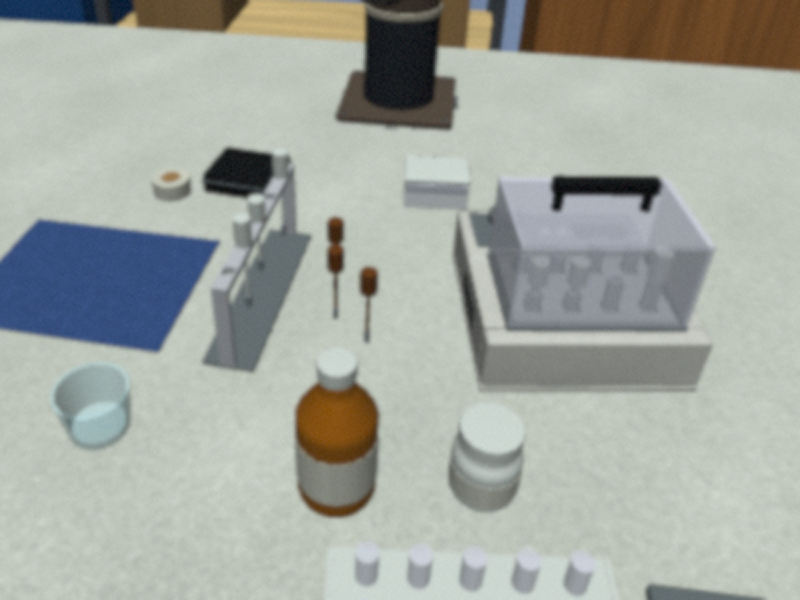

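View pics/top0c.png

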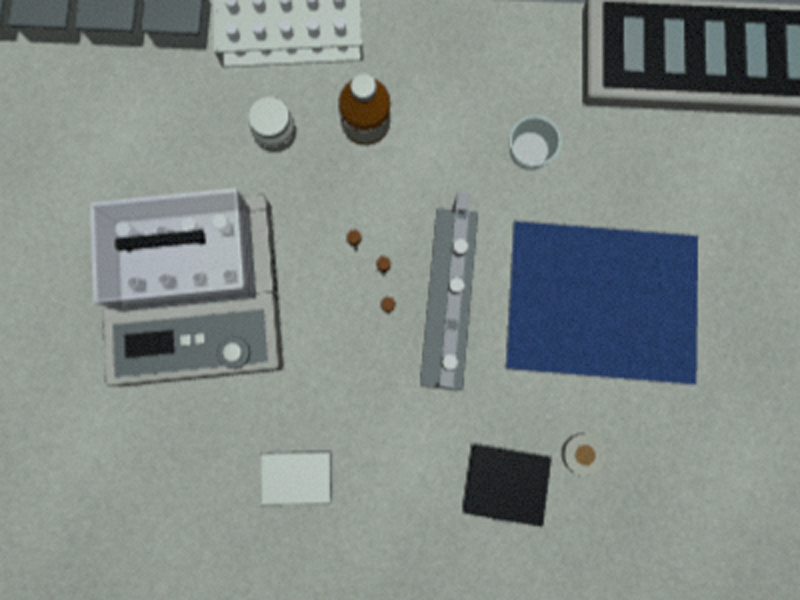

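```bash
cat > hd.py <<'E'
from h import *
def handle(c,box,im,d,M,z=0.204):
    x0,x1,y0,y1=box
    g=im.astype(int).max(2); m=np.zeros(g.shape,bool); m[y0:y1,x0:x1]=(g<60)[y0:y1,x0:x1]
    n,l,st,ce=cv2.connectedComponentsWithStats(m.astype(np.uint8)); i=1+np.argmax(st[1:,4]); m=l==i
    v,u=np.nonzero(m); P=np.array([at_z(M,(a,b),z)[:2] for a,b in zip(u,v)])
    r=cv2.minAreaRect(P.astype(np.float32)*1000)
    C=cloud(M,d)[m]; 
    return r,np.median(C,0),len(u)
E
python3 - <<'E'
from hd import *
s=ctrl.get_state()
for c,b in [('scene',(420,485,183,208)),('top',(185,237,200,218))]:
    z=np.load(c+'0.npz'); m=ctrl.camera_model(c); M=(np.array(m['intrinsics']),m['k1'],np.linalg.inv(np.array(m['extrinsics'])))
    print(handle(c,b,z['im'],z['d'],M))
    C=cloud(M,z['d'])
    # deck of case
    mk=(abs(C[...,2]-0.070)<0.006)&(C[...,0]>.35)&(C[...,0]<.75)&(C[...,1]>.05)&(C[...,1]<.45)
    P=C[mk][:,:2].astype(np.float32)*1000
    print(c,mk.sum(),cv2.minAreaRect(P))
    # rail top
    mk=(abs(C[...,2]-0.105)<0.004)&(C[...,0]>.35)&(C[...,0]<.75)&(C[...,1]>-.2)&(C[...,1]<-.05)
    print('rail',mk.sum(),cv2.minAreaRect(C[mk][:,:2].astype(np.float32)*1000))
    hi=(C[...,2]>.122)&(C[...,2]<.15)&(C[...,0]>.35)&(C[...,0]<.75)&(C[...,1]>-.2)&(C[...,1]<-.05)
    n,l,st,ce=cv2.connectedComponentsWithStats(hi.astype(np.uint8))
    for i in range(1,n): print(st[i,4],ce[i],np.round(np.median(C[l==i],0),3),C[l==i][:,2].max())
E
```

```text
(((590.0143432617188, 230.02316284179688), (49.90494155883789, 105.80490112304688), 9.71798324584961), array([0.5705981 , 0.23424747, 0.2005086 ]), 446)
scene 2024 ((588.2797241210938, 230.3819580078125), (315.4342041015625, 236.1239013671875), 2.6377179622650146)
rail 415 ((541.64794921875, -108.05361938476562), (18.037887573242188, 241.2692108154297), 86.71331024169922)
69 [289.50724638 178.43478261] [ 0.455 -0.102  0.134] 0.1384973507485348
66 [277.31818182 200.93939394] [ 0.546 -0.106  0.13 ] 0.1333497632302566
94 [270.10638298 211.87234043] [ 0.592 -0.109  0.134] 0.1388392908305669
(((563.5225830078125, 232.1241455078125), (14.08642292022705, 98.59261322021484), 7.804766654968262), array([0.56339976, 0.23238304, 0.20314808]), 252)
top 3466 ((576.8720092773438, 224.16107177734375), (342.2178039550781, 222.97943115234375), 1.8234388828277588)
rail 455 ((541.1211547851562, -105.9563217163086), (16.699386596679688, 238.83177185058594), 86.77135467529297)
50 [359.5 212.5] [ 0.586 -0.108  0.137] 0.14189193257933463
47 [357.68085106 231.70212766] [ 0.54  -0.106  0.131] 0.13744216566145329
49 [354.30612245 270.2244898 ] [ 0.449 -0.1    0.137] 0.14090893011588634
```

```bash
cat >> h.py <<'E'
def go(P,psi=None):
    """tool-axes delta to world point P (TCP), tool down, closing line heading psi (rad)"""
    s=ctrl.get_state(); Rt=R.from_quat(s['tcp_rot']); Rm=Rt.as_matrix()
    cur=np.arctan2(Rm[1,1],Rm[0,1])
    if psi is None: psi=cur
    dp=(psi-cur+np.pi/2)%np.pi-np.pi/2
    h=cur+dp; y=np.array([np.cos(h),np.sin(h),0]); z=np.array([0,0,-1.]); x=np.cross(y,z)
    T=R.from_matrix(np.stack([x,y,z],1))
    rv=(Rt.inv()*T).as_rotvec(); d=Rt.inv().apply(np.array(P)-s['eef_pos'])
    print('t',round(float(s['time']),2),'at',np.round(s['eef_pos'],4),'hd',round(float(np.degrees(cur)),2),'F',np.round(s['contact_force'],1),'op',round(float(s['opening']),3),'q6',round(float(s['qpos'][5]),2))
    print(' ->',np.round(P,4),'delta',np.round(d,4).tolist(),np.round(rv,4).tolist(),'rows>=',round(max(np.linalg.norm(d)/.0625,np.linalg.norm(rv)/.186),1))
E
python3 - <<'E'
from h import *
m=ctrl.camera_model('wrist'); print(np.round(m['hand_eye'],3).tolist(),np.array(m['intrinsics'])[0,0],m['k1'])
go([0.5635,0.232,0.40],np.radians(6.5))
E
```

```text
[[0.0, -0.958, -0.286, 0.073], [1.0, 0.001, -0.001, 0.0], [0.001, -0.286, 0.958, -0.143], [0.0, 0.0, 0.0, 1.0]] 303.47263748251396 -0.05154595371073054
t 1.3 at [0.2965 0.6064 0.2313] hd 63.94 F [0.4 0.1 0.1] op 1.001 q6 -0.15
 -> [0.5635 0.232  0.4   ] delta [-0.4043, -0.219, -0.1687] [0.0, -0.0, 1.0025] rows>= 7.8
```

```bash
cat >> h.py <<'E'
def seq(wps):
    """wps: list of (P,psi_deg); prints one call per waypoint, chained"""
    s=ctrl.get_state(); p=np.array(s['eef_pos']); Rt=R.from_quat(s['tcp_rot']); q6=s['qpos'][5]
    print('t',round(float(s['time']),2),'at',np.round(p,4),'F',np.round(s['contact_force'],1),'op',round(float(s['opening']),3),'q6',round(float(q6),2))
    for P,psi in wps:
        Rm=Rt.as_matrix(); cur=np.arctan2(Rm[1,1],Rm[0,1])
        h=cur if psi is None else cur+(np.radians(psi)-cur+np.pi/2)%np.pi-np.pi/2
        y=np.array([np.cos(h),np.sin(h),0]); z=np.array([0,0,-1.]); T=R.from_matrix(np.stack([np.cross(y,z),y,z],1))
        rv=(Rt.inv()*T).as_rotvec(); d=Rt.inv().apply(np.array(P)-p)
        print(' ->',np.round(P,4),np.round(d,4).tolist(),np.round(rv,4).tolist(),'rows',round(max(np.linalg.norm(d)/.0625,np.linalg.norm(rv)/.186),1))
        p=np.array(P,float); Rt=T
E
python3 - <<'E'
from h import *
seq([([.40,.42,.36],36),([.5635,.232,.4],6.5)])
E
```

```text
t 1.3 at [0.2965 0.6064 0.2313] F [0.4 0.1 0.1] op 1.001 q6 -0.15
 -> [0.4  0.42 0.36] [-0.1749, -0.122, -0.1287] [0.0, -0.0, 0.4877] rows 4.0
 -> [0.5635 0.232  0.4   ] [-0.2482, 0.0218, -0.04] [0.0, 0.0, 0.5149] rows 4.0
```

>>> carry_out --deltas '[-0.0583, -0.0407, -0.043, 0, 0, 0.1626, -0.1166, -0.0813, -0.0858, 0, 0, 0.325, -0.1749, -0.122, -0.1287, 0, 0, 0.4877, -0.1749, -0.122, -0.1287, 0, 0, 0.4877, -0.1749, -0.122, -0.1287, 0, 0, 0.4877]'

```text
time: 1.92
eef_pos: [0.4026, 0.4182, 0.3645]
tcp_rot: [0.456, 0.89, 0.003, 0.002]
contact_force: [-0.4, 0.2, 0.0]
opening: 1.001
finger_force: 0.0
```

>>> carry_out --deltas '[-0.062, 0.005, -0.01, 0, 0, 0.129, -0.124, 0.011, -0.02, 0, 0, 0.257, -0.186, 0.016, -0.03, 0, 0, 0.386, -0.248, 0.022, -0.04, 0, 0, 0.515, -0.248, 0.022, -0.04, 0, 0, 0.515]'

```text
time: 2.55
eef_pos: [0.5656, 0.23, 0.399]
tcp_rot: [0.668, 0.744, -0.001, -0.0]
contact_force: [-0.5, 1.0, -0.3]
opening: 0.998
finger_force: 0.0
```

```bash
python3 - <<'E'
from h import *
im,d,M=snap('wrist','w1.png'); np.savez('w1.npz',im=im,d=d,T=M[2],K=M[0],k=M[1])
g=im.astype(int).max(2); C=cloud(M,d)
m=(g<70)&(abs(C[...,0]-.5635)<.06)&(abs(C[...,1]-.232)<.08)&(C[...,2]>.18)
n,l,st,ce=cv2.connectedComponentsWithStats(m.astype(np.uint8)); i=1+np.argmax(st[1:,4]); v,u=np.nonzero(l==i)
P=np.array([at_z(M,(a,b),.204)[:2] for a,b in zip(u,v)])
print(len(u),cv2.minAreaRect(P.astype(np.float32)*1000),np.median(C[l==i],0))
for q in ['cover_handle','tall_a_mouth','short_a_mouth','in_short_cap','in_long_cap','start_top','block']:
    for r in ctrl.find_in('wrist',q)[:8]:
        u=np.round(r['uv']).astype(int); print(q,round(r['score'],2),u,np.round(at_d(M,r['uv'],d[u[1],u[0]]),3))
E
```

```text
29982 ((507.37957763671875, 5.7252655029296875), (695.30126953125, 245.6717987060547), 7.662664890289307) [0.55792633 0.24171006 0.47842041]
cover_handle 0.6 [318 165] [0.561 0.248 0.205]
in_short_cap 0.35 [321 165] [0.564 0.248 0.204]
start_top 0.44 [243 203] [0.452 0.159 0.093]
block 0.79 [255 144] [0.463 0.249 0.071]
```

View pics/w1.png

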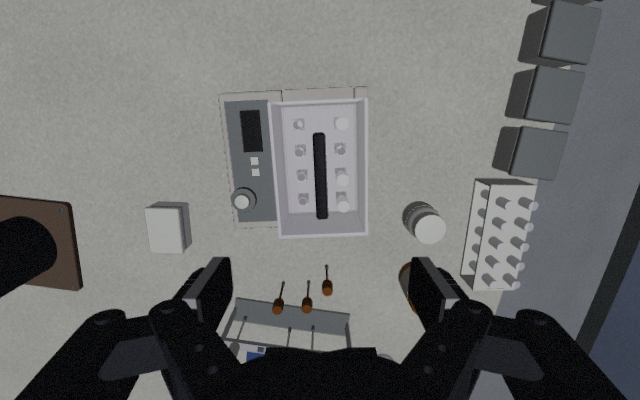

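```bash
python3 - <<'E'
from h import *
z=np.load('w1.npz'); im,d=z['im'],z['d']; M=(z['K'],float(z['k']),z['T']); C=cloud(M,d)
g=im.astype(int).max(2); m=np.zeros(g.shape,np.uint8); m[125:225,308:332]=(g<70)[125:225,308:332]
v,u=np.nonzero(m); P=np.array([at_z(M,(a,b),.204)[:2] for a,b in zip(u,v)])
r=cv2.minAreaRect(P.astype(np.float32)*1000); print(len(u),r)
vv=np.linalg.svd(P-P.mean(0),full_matrices=False)[2][0]; print(P.mean(0),np.degrees(np.arctan2(vv[1],vv[0])), np.median(C[m>0],0))
# deck / case boundaries at z .07: panel + back rim
mk=(abs(C[...,2]-.07)<.008)&(C[...,0]>.38)&(C[...,0]<.7)&(C[...,1]>.08)&(C[...,1]<.4); mk[:, :215]=0
print(cv2.minAreaRect(C[mk][:,:2].astype(np.float32)*1000),mk.sum())
# brown
b=(im[...,0].astype(int)>im[...,2]+40)&(C[...,2]<.2)&(C[...,2]>.01)&(C[...,1]<.1)
n,l,st,ce=cv2.connectedComponentsWithStats(b.astype(np.uint8))
for i in range(1,n):
    if st[i,4]>15: print('brown',st[i,4],ce[i],np.round(np.median(C[l==i],0),3),C[l==i][:,2].max())
for h in (-.019,): seq([([*P.mean(0),.30],np.degrees(np.arctan2(vv[1],vv[0]))-90),([*P.mean(0),.179],None)])
E
```

```text
974 ((564.5657348632812, 235.00009155273438), (13.059106826782227, 98.16382598876953), 8.578580856323242)
[0.5642604  0.23675883] -81.24826754364724 [0.56412071 0.23814444 0.20431313]
((527.1807861328125, 228.42471313476562), (222.50253295898438, 215.5508575439453), 8.604744911193848) 6957
brown 69 [327.02898551 290.68115942] [0.599 0.023 0.096] 0.09872229863272658
brown 21 [412.47619048 307.23809524] [0.75  0.004 0.096] 0.10168428271280472
brown 65 [306.36923077 308.46153846] [ 0.568 -0.016  0.097] 0.09785820728447531
brown 66 [276.78787879 309.77272727] [ 0.518 -0.024  0.097] 0.09904089005553973
t 2.95 at [0.5627 0.2336 0.3999] F [-1.3  0.3  0.3] op 0.999 q6 0.11
 -> [0.5643 0.2368 0.3   ] [0.003, 0.0019, 0.0999] [-0.0002, -0.0002, -0.0371] rows 1.6
 -> [0.5643 0.2368 0.179 ] [0.0, 0.0, 0.121] [0.0, 0.0, 0.0] rows 1.9
```

>>> carry_out --deltas '[0.002, 0.001, 0.06, 0, 0, -0.037, 0.002, 0.001, 0.11, 0, 0, -0.037, 0.002, 0.001, 0.16, 0, 0, -0.037, 0.002, 0.001, 0.16, 0, 0, -0.037]' --grip 60

```text
time: 3.45
eef_pos: [0.561, 0.2343, 0.2347]
tcp_rot: [0.652, 0.759, -0.004, -0.003]
contact_force: [-0.2, -0.6, 0.1]
opening: 0.6
finger_force: 0.0
```

```bash
python3 - <<'E'
from h import *
im,d,M=snap('wrist')
m=np.zeros(im.shape[:2],np.uint8); g=im.max(2)
C=cloud(M,d); m=((g<70)&(C[...,2]>.19)&(C[...,2]<.212)&(abs(C[...,0]-.564)<.03)&(abs(C[...,1]-.235)<.06))
v,u=np.nonzero(m); P=C[m]; print(len(u),P.mean(0),cv2.minAreaRect(P[:,:2].astype(np.float32)*1000),[u.min(),u.max(),v.min(),v.max()])
seq([([.5643,.2347,.179],8.7)])
E
```

```text
3234 [0.56380839 0.24002225 0.2041418 ] ((564.7196044921875, 235.22105407714844), (13.544072151184082, 98.9384536743164), 8.480172157287598) [np.int64(316), np.int64(338), np.int64(155), np.int64(305)]
t 3.5 at [0.5632 0.2347 0.2388] F [ 0.5 -0.8  1.3] op 0.601 q6 0.08
 -> [0.5643 0.2347 0.179 ] [-0.0002, 0.0013, 0.0598] [-0.0037, 0.0002, -0.0006] rows 1.0
```

>>> carry_out --deltas '[0, 0.001, 0.03, 0, 0, 0, 0, 0.001, 0.06, 0, 0, 0, 0, 0.001, 0.06, 0, 0, 0]'

```text
time: 3.88
eef_pos: [0.5654, 0.2348, 0.1808]
tcp_rot: [0.652, 0.758, -0.0, -0.0]
contact_force: [-0.0, 0.3, 0.4]
opening: 0.601
finger_force: 0.0
```

>>> carry_out --deltas '[0, 0, 0, 0, 0, 0, 0, 0, 0, 0, 0, 0, 0, 0, 0, 0, 0, 0, 0, 0, 0, 0, 0, 0, 0, 0, 0, 0, 0, 0]' --grip 0 --grip_force 60

```text
time: 4.5
eef_pos: [0.5659, 0.2348, 0.1827]
tcp_rot: [0.652, 0.758, 0.001, 0.001]
contact_force: [-4.3, -0.5, 5.4]
opening: 0.152
finger_force: 61.2
```

```bash
python3 - <<'E'
from h import *
seq([([.5643,.2347,.33],None),([.56,0.02,.33],20),([.544,-.20,.33],40),([.544,-.313,.33],88),([.544,-.313,.115],88)])
E
```

```text
t 4.5 at [0.5659 0.2348 0.1827] F [-4.3 -0.5  5.4] op 0.152 q6 0.08
 -> [0.5643 0.2347 0.33  ] [0.0002, -0.0013, -0.1473] [0.002, -0.0003, 0.0] rows 2.4
 -> [0.56 0.02 0.33] [-0.2116, -0.0364, 0.0] [0.0, 0.0, -0.1986] rows 3.4
 -> [ 0.544 -0.2    0.33 ] [-0.2013, -0.0903, 0.0] [0.0, 0.0, -0.3491] rows 3.5
 -> [ 0.544 -0.313  0.33 ] [-0.0866, -0.0726, 0.0] [0.0, 0.0, -0.8378] rows 4.5
 -> [ 0.544 -0.313  0.115] [0.0, 0.0, 0.215] [0.0, 0.0, 0.0] rows 3.4
```

>>> carry_out --deltas '[0, 0, -0.015, 0, 0, 0, 0, 0, -0.04, 0, 0, 0, 0, 0, -0.08, 0, 0, 0, 0, 0, -0.12, 0, 0, 0, 0, 0, -0.15, 0, 0, 0]'

```text
time: 5.12
eef_pos: [0.5656, 0.2345, 0.3323]
tcp_rot: [0.652, 0.758, 0.001, 0.001]
contact_force: [-0.9, 0.5, -2.2]
opening: 0.148
finger_force: 59.9
```

```bash
python3 - <<'E'
from h import *
seq([([.56,0.10,.335],None),([.552,-.11,.335],None),([.546,-.313,.335],None),([.546,-.313,.119],None)])
E
```

```text
t 5.12 at [0.5656 0.2345 0.3323] F [-0.9  0.5 -2.2] op 0.148 q6 0.08
 -> [0.56  0.1   0.335] [-0.1322, -0.0257, -0.0028] [0.0022, -0.0001, 0.0] rows 2.2
 -> [ 0.552 -0.11   0.335] [-0.2064, -0.0393, 0.0] [0.0, 0.0, 0.0] rows 3.4
 -> [ 0.546 -0.313  0.335] [-0.1998, -0.0363, 0.0] [0.0, 0.0, 0.0] rows 3.2
 -> [ 0.546 -0.313  0.119] [0.0, 0.0, 0.216] [0.0, 0.0, 0.0] rows 3.5
```

>>> carry_out --deltas '[-0.02, -0.004, 0, 0, 0, 0, -0.05, -0.01, 0, 0, 0, 0, -0.09, -0.018, 0, 0, 0, 0, -0.132, -0.026, 0, 0, 0, 0, -0.174, -0.034, 0, 0, 0, 0]'

```text
time: 5.75
eef_pos: [0.5564, 0.055, 0.3274]
tcp_rot: [0.652, 0.758, -0.001, -0.001]
contact_force: [0.3, 0.1, -3.2]
opening: 0.147
finger_force: 59.9
```

>>> carry_out --deltas '[-0.045, -0.009, 0, 0, 0, 0, -0.09, -0.017, 0, 0, 0, 0, -0.135, -0.025, 0, 0, 0, 0, -0.18, -0.034, 0, 0, 0, 0, -0.22, -0.041, 0, 0, 0, 0]'

```text
time: 6.38
eef_pos: [0.5484, -0.1686, 0.3274]
tcp_rot: [0.653, 0.758, -0.001, -0.002]
contact_force: [-0.3, -0.1, -3.5]
opening: 0.149
finger_force: 59.9
```

>>> carry_out --deltas '[-0.04, -0.007, 0, 0, 0, 0, -0.08, -0.014, 0, 0, 0, 0, -0.115, -0.02, 0, 0, 0, 0, -0.145, -0.026, 0, 0, 0, 0, -0.145, -0.026, 0, 0, 0, 0]'

```text
time: 7.0
eef_pos: [0.5441, -0.316, 0.3269]
tcp_rot: [0.653, 0.757, -0.001, -0.002]
contact_force: [0.0, 0.6, -3.1]
opening: 0.146
finger_force: 59.9
```

>>> carry_out --deltas '[0, 0, 0.04, 0, 0, 0, 0, 0, 0.09, 0, 0, 0, 0, 0, 0.14, 0, 0, 0, 0, 0, 0.18, 0, 0, 0, 0, 0, 0.2, 0, 0, 0]'

```text
time: 7.62
eef_pos: [0.5437, -0.3115, 0.1256]
tcp_rot: [0.652, 0.758, -0.0, -0.004]
contact_force: [0.3, -1.1, -3.9]
opening: 0.153
finger_force: 59.9
```

```bash
python3 - <<'E'
from h import *
seq([([.546,-.313,.1165],8.7)])
E
```

```text
t 7.62 at [ 0.5437 -0.3115  0.1256] F [ 0.3 -1.1 -3.9] op 0.153 q6 -0.83
 -> [ 0.546  -0.313   0.1165] [-0.0018, 0.0021, 0.0091] [-0.005, -0.0055, -0.0013] rows 0.2
```

>>> carry_out --deltas '[0, 0, 0.004, 0, 0, 0, 0, 0, 0.008, 0, 0, 0, 0, 0, 0.009, 0, 0, 0]'

```text
time: 8.0
eef_pos: [0.5471, -0.3142, 0.1229]
tcp_rot: [0.652, 0.758, 0.0, 0.002]
contact_force: [-0.6, 0.7, -3.0]
opening: 0.15
finger_force: 59.9
```

>>> carry_out --deltas '[0, 0, 0, 0, 0, 0, 0, 0, 0, 0, 0, 0, 0, 0, 0, 0, 0, 0]' --grip 60

```text
time: 8.38
eef_pos: [0.5466, -0.3139, 0.1221]
tcp_rot: [0.652, 0.758, 0.0, 0.001]
contact_force: [-0.7, -0.4, 0.6]
opening: 0.595
finger_force: 0.0
```

>>> carry_out --deltas '[0, 0, -0.03, 0, 0, 0, 0, 0, -0.08, 0, 0, 0, 0, 0, -0.14, 0, 0, 0, 0, 0, -0.2, 0, 0, 0, 0, 0, -0.26, 0, 0, 0]'

```text
time: 9.0
eef_pos: [0.546, -0.3134, 0.3834]
tcp_rot: [0.652, 0.758, -0.0, 0.0]
contact_force: [1.5, -0.3, -0.2]
opening: 0.598
finger_force: 0.0
```

```bash
python3 - <<'E'
from h import *
seq([([.55,-.12,.38],8.7),([.555,.08,.38],8.7),([.53,0.23,.38],8.5)])
E
```

```text
t 9.0 at [ 0.546  -0.3134  0.3834] F [ 1.5 -0.3 -0.2] op 0.598 q6 -0.83
 -> [ 0.55 -0.12  0.38] [0.1906, 0.0329, 0.0033] [0.0006, 0.0007, -0.0015] rows 3.1
 -> [0.555 0.08  0.38 ] [0.1969, 0.0352, 0.0] [0.0, 0.0, 0.0] rows 3.2
 -> [0.53 0.23 0.38] [0.1521, -0.002, 0.0] [0.0, 0.0, 0.0035] rows 2.4
```

>>> carry_out --deltas '[0.06, 0.01, 0.02, 0, 0, 0, 0.12, 0.02, 0.05, 0, 0, 0, 0.17, 0.03, 0.09, 0, 0, 0, 0.17, 0.03, 0.09, 0, 0, 0, 0.17, 0.03, 0.09, 0, 0, 0]'

```text
time: 9.62
eef_pos: [0.5506, -0.141, 0.2915]
tcp_rot: [0.652, 0.758, -0.0, 0.0]
contact_force: [-0.3, -0.3, 0.6]
opening: 0.598
finger_force: 0.0
```

```bash
python3 - <<'E'
from h import *
im,d,M=snap('wrist','w2.png'); np.savez('w2.npz',im=im,d=d,T=M[2],K=M[0],k=M[1])
for q in ['long_1_cap','short_1_cap']:
    for r in ctrl.find_in('wrist',q)[:8]:
        u=np.round(r['uv']).astype(int); print(q,round(r['score'],2),u,np.round(at_d(M,r['uv'],d[u[1],u[0]]),3))
C=cloud(M,d)
mk=(abs(C[...,2]-.105)<.004)&(C[...,0]>.35)&(C[...,0]<.75)&(C[...,1]>-.2)&(C[...,1]<-.05)
print('rail',mk.sum(),cv2.minAreaRect(C[mk][:,:2].astype(np.float32)*1000))
hi=(C[...,2]>.122)&(C[...,2]<.15)&(C[...,0]>.35)&(C[...,0]<.75)&(C[...,1]>-.2)&(C[...,1]<-.05)
n,l,st,ce=cv2.connectedComponentsWithStats(hi.astype(np.uint8))
for i in range(1,n):
    Q=C[l==i]; zt=np.percentile(Q[:,2],90); t=Q[Q[:,2]>zt-.004]
    print(st[i,4],np.round(ce[i]),'ztop',round(zt,4),'circ',cv2.minEnclosingCircle(t[:,:2].astype(np.float32)*1000))
seq([([.56,.05,.30],8.6),([.564,.205,.25],8.6)])
E
```

```text
long_1_cap 0.65 [227 133] [ 0.454 -0.099  0.137]
short_1_cap 0.92 [388  39] [0.597 0.016 0.096]
short_1_cap 0.85 [305  70] [ 0.518 -0.027  0.095]
short_1_cap 0.65 [315 153] [ 0.54  -0.106  0.132]
short_1_cap 0.64 [354  71] [ 0.567 -0.02   0.096]
rail 2475 ((540.3981323242188, -106.6162109375), (17.2528076171875, 239.75161743164062), 86.86155700683594)
322 [224. 135.] ztop 0.1384 circ ((448.45782470703125, -101.65451049804688), 8.726662635803223)
268 [315. 153.] ztop 0.1323 circ ((540.469482421875, -106.74066925048828), 8.97911548614502)
298 [360. 163.] ztop 0.1383 circ ((586.1239624023438, -109.51994323730469), 8.973431587219238)
t 9.78 at [ 0.5512 -0.1426  0.2929] F [-0.1  0.2  0.1] op 0.604 q6 -0.58
 -> [0.56 0.05 0.3 ] [0.1892, 0.0373, -0.0074] [0.0026, 0.0021, -0.0014] rows 3.1
 -> [0.564 0.205 0.25 ] [0.1527, 0.0271, 0.05] [0.0, 0.0, 0.0] rows 2.6
```

View pics/w2.png

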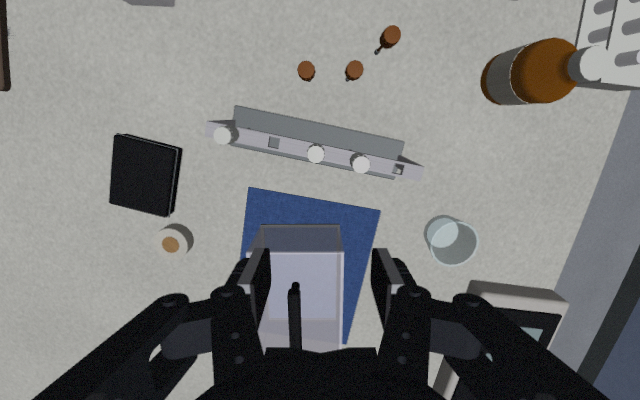

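>>> carry_out --deltas '[0.05, 0.009, -0.005, 0, 0, 0, 0.11, 0.02, -0.007, 0, 0, 0, 0.17, 0.033, -0.007, 0, 0, 0, 0.19, 0.037, -0.007, 0, 0, 0, 0.19, 0.037, -0.007, 0, 0, 0]'

```text
time: 10.4
eef_pos: [0.5591, 0.0523, 0.2988]
tcp_rot: [0.652, 0.759, 0.0, 0.001]
contact_force: [0.3, -0.5, -0.7]
opening: 0.597
finger_force: 0.0
```

>>> carry_out --deltas '[0.05, 0.009, 0.005, 0, 0, 0, 0.1, 0.018, 0.02, 0, 0, 0, 0.153, 0.027, 0.05, 0, 0, 0, 0.153, 0.027, 0.05, 0, 0, 0, 0.153, 0.027, 0.05, 0, 0, 0]'

```text
time: 11.02
eef_pos: [0.5633, 0.2059, 0.2484]
tcp_rot: [0.653, 0.758, -0.0, 0.001]
contact_force: [-0.0, 0.1, 0.5]
opening: 0.606
finger_force: 0.0
```

```bash
python3 - <<'E'
from h import *
im,d,M=snap('wrist','w3.png'); np.savez('w3.npz',im=im,d=d,T=M[2],K=M[0],k=M[1])
for q in ['long_1_cap','short_1_cap','tall_a_mouth','short_a_mouth','start_top','block']:
    for r in ctrl.find_in('wrist',q)[:8]:
        u=np.round(r['uv']).astype(int); print(q,round(r['score'],2),u,np.round(at_d(M,r['uv'],d[u[1],u[0]]),3))
C=cloud(M,d)
mk=(abs(C[...,2]-.07)<.009)&(C[...,0]>.38)&(C[...,0]<.7)&(C[...,1]>.08)&(C[...,1]<.4)
print('case',cv2.minAreaRect(C[mk][:,:2].astype(np.float32)*1000),mk.sum())
hi=(C[...,2]>.106)&(C[...,2]<.17)&(C[...,0]>.45)&(C[...,0]<.65)&(C[...,1]>.1)&(C[...,1]<.36)
n,l,st,ce=cv2.connectedComponentsWithStats(hi.astype(np.uint8))
for i in range(1,n):
    if st[i,4]<20: continue
    Q=C[l==i]; zt=np.percentile(Q[:,2],90); t=Q[Q[:,2]>zt-.004]
    print(st[i,4],np.round(ce[i]),'ztop',round(zt,4),'circ',cv2.minEnclosingCircle(t[:,:2].astype(np.float32)*1000))
b=np.array([.5645,.235]); a=np.radians(8.6); Rm=np.array([[np.cos(a),-np.sin(a)],[np.sin(a),np.cos(a)]])
for x in(-.03,.03):
    for y in(-.057,-.019,.019,.057):
        w=b+Rm@[x,y]; print((x,y),np.round(w,3),'px top',np.round(proj(M,[*w,.076])[0]),np.round(proj(M,[*w,.111])[0]))
im2=cv2.resize(im[60:310,180:500],(800,625),interpolation=cv2.INTER_CUBIC)[:600]; cv2.imwrite('pics/w3c.png',im2[:,:,::-1])
E
```

```text
short_1_cap 0.81 [328 336] [0.599 0.029 0.092]
short_1_cap 0.68 [208 217] [0.451 0.159 0.092]
short_1_cap 0.41 [301 332] [ 0.569 -0.017  0.035]
short_1_cap 0.4 [363 102] [0.584 0.293 0.143]
tall_a_mouth 0.16 [362 186] [0.598 0.224 0.131]
short_a_mouth 0.43 [352 173] [0.593 0.227 0.086]
start_top 0.95 [210 214] [0.453 0.163 0.093]
block 0.87 [286 139] [0.521 0.249 0.077]
case ((528.77294921875, 228.93685913085938), (223.92446899414062, 214.774169921875), 8.812058448791504) 38015
500 [364. 100.] ztop 0.1442 circ ((585.4735107421875, 295.2155456542969), 9.025642395019531)
129 [292. 101.] ztop 0.1126 circ ((526.5878295898438, 286.3096923828125), 7.966277122497559)
125 [294. 144.] ztop 0.1122 circ ((532.45166015625, 248.838623046875), 7.853940963745117)
132 [359. 144.] ztop 0.1122 circ ((591.5780639648438, 257.8260498046875), 7.861706256866455)
422 [360. 188.] ztop 0.1326 circ ((597.5394287109375, 220.55845642089844), 9.153278350830078)
437 [358. 226.] ztop 0.1327 circ ((603.0310668945312, 183.1241455078125), 9.123738288879395)
(-0.03, -0.057) [0.543 0.174] px top [298. 211.] [295. 222.]
(-0.03, -0.019) [0.538 0.212] px top [297. 177.] [294. 185.]
(-0.03, 0.019) [0.532 0.249] px top [296. 141.] [293. 144.]
(-0.03, 0.057) [0.526 0.287] px top [295. 102.] [292. 100.]
(0.03, -0.057) [0.603 0.183] px top [353. 211.] [356. 222.]
(0.03, -0.019) [0.597 0.221] px top [354. 177.] [358. 184.]
(0.03, 0.019) [0.591 0.258] px top [355. 141.] [359. 144.]
(0.03, 0.057) [0.586 0.296] px top [356. 102.] [360. 100.]
```

View pics/w3c.png

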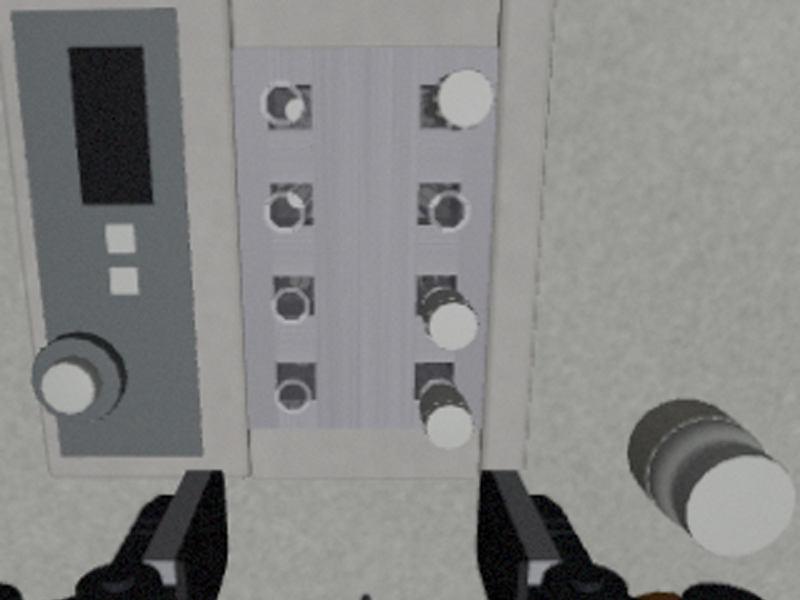

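```bash
python3 - <<'E'
from h import *
z=np.load('w3.npz'); im,d=z['im'],z['d']; M=(z['K'],float(z['k']),z['T']); C=cloud(M,d)
A=np.array([[-.03,.057],[-.03,.019],[.03,.019],[.03,.057],[.03,-.019],[.03,-.057]]); B=np.array([[526.6,286.3],[532.45,248.84],[591.58,257.83],[585.47,295.2],[597.54,220.56],[603.03,183.12]])/1000
H=(A-A.mean(0)).T@(B-B.mean(0)); a=np.arctan2(H[0,1]-H[1,0],H[0,0]+H[1,1]); Rm=np.array([[np.cos(a),-np.sin(a)],[np.sin(a),np.cos(a)]])
t=B.mean(0)-Rm@A.mean(0); print('block',t,np.degrees(a),'res mm',np.round((B-(A@Rm.T+t))*1000,1).tolist())
np.savez('block.npz',t=t,a=a)
for x in(-.03,.03):
    for y in(-.057,-.019,.019,.057): print((x,y),np.round(t+Rm@[x,y],4))
for q in [(297,104),(297,140),(359,145),(296,182),(297,218)]: print(q,im[q[1],q[0]],np.round(C[q[1],q[0]],3))
cv2.imwrite('pics/w3z.png',cv2.resize(im[85:235,275:380],(560,800),interpolation=cv2.INTER_LANCZOS4)[:600,:,::-1])
seq([([.5975,.2206,.16],8.8),([.5975,.2206,.133],8.8)])
E
```

```text
block [0.5648397  0.23459095] 8.823788636231304 res mm [[0.1, -0.0], [0.2, 0.1], [0.0, -0.1], [-0.3, -0.3], [0.1, 0.1], [-0.2, 0.3]]
(-0.03, -0.057) [0.5439 0.1737]
(-0.03, -0.019) [0.5381 0.2112]
(-0.03, 0.019) [0.5323 0.2488]
(-0.03, 0.057) [0.5265 0.2863]
(0.03, -0.057) [0.6032 0.1829]
(0.03, -0.019) [0.5974 0.2204]
(0.03, 0.019) [0.5916 0.258 ]
(0.03, 0.057) [0.5857 0.2955]
(297, 104) [178 180 177] [0.525 0.286 0.037]
(297, 140) [180 180 179] [0.53  0.246 0.036]
(359, 145) [76 77 82] [0.596 0.254 0.076]
(296, 182) [69 69 74] [0.537 0.205 0.072]
(297, 218) [72 72 76] [0.544 0.168 0.081]
t 11.38 at [0.5628 0.2069 0.2488] F [-0.3  0.  -0.5] op 0.602 q6 0.03
 -> [0.5975 0.2206 0.16  ] [0.0084, 0.0363, 0.0888] [0.0012, 0.0001, -0.0047] rows 1.5
 -> [0.5975 0.2206 0.133 ] [0.0, 0.0, 0.027] [0.0, 0.0, 0.0] rows 0.4
```

View pics/w3z.png

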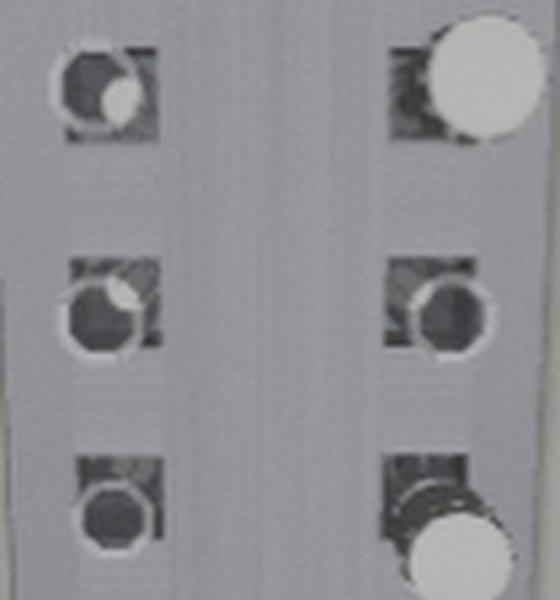

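>>> carry_out --deltas '[0.004, 0.018, 0.02, 0, 0, -0.004, 0.008, 0.036, 0.05, 0, 0, -0.004, 0.008, 0.036, 0.088, 0, 0, -0.004, 0.008, 0.036, 0.088, 0, 0, -0.004, 0.008, 0.036, 0.088, 0, 0, -0.004]' --grip 0

```text
time: 12.0
eef_pos: [0.5974, 0.2211, 0.1616]
tcp_rot: [0.651, 0.759, 0.001, 0.001]
contact_force: [-0.5, 0.4, 0.7]
opening: -0.002
finger_force: 0.0
```

>>> carry_out --deltas '[0, 0, 0.01, 0, 0, 0, 0, 0, 0.02, 0, 0, 0, 0, 0, 0.026, 0, 0, 0, 0, 0, 0.03, 0, 0, 0, 0, 0, 0.03, 0, 0, 0]'

```text
time: 12.62
eef_pos: [0.5968, 0.2211, 0.13]
tcp_rot: [0.65, 0.76, -0.0, -0.0]
contact_force: [0.1, 0.1, 0.0]
opening: -0.002
finger_force: 0.0
```

>>> carry_out --deltas '[0, 0, 0.003, 0, 0, 0, 0, 0, 0.005, 0, 0, 0, 0, 0, 0.006, 0, 0, 0, 0, 0, 0.006, 0, 0, 0]'

```text
time: 13.12
eef_pos: [0.5968, 0.221, 0.1241]
tcp_rot: [0.651, 0.759, 0.0, 0.0]
contact_force: [0.2, -0.8, 1.8]
opening: -0.001
finger_force: 1.2
```

>>> carry_out --deltas '[0, 0, 0.001, 0, 0, 0, 0, 0, 0.002, 0, 0, 0, 0, 0, 0.002, 0, 0, 0]'

```text
time: 13.5
eef_pos: [0.5968, 0.2211, 0.1221]
tcp_rot: [0.65, 0.76, 0.0, 0.0]
contact_force: [-0.2, -0.9, 3.2]
opening: 0.001
finger_force: 1.5
```

>>> carry_out --deltas '[0, 0, 0.001, 0, 0, 0, 0, 0, 0.002, 0, 0, 0, 0, 0, 0.002, 0, 0, 0]'

```text
time: 13.88
eef_pos: [0.5969, 0.2211, 0.122]
tcp_rot: [0.65, 0.76, -0.0, 0.0]
contact_force: [-3.8, -1.3, 9.7]
opening: 0.001
finger_force: 4.8
```

>>> carry_out --deltas '[0, 0, -0.01, 0, 0, 0, 0, 0, -0.035, 0, 0, 0, -0.02, 0, -0.035, 0, 0, 0, -0.038, 0, -0.03, 0, 0, 0, -0.038, 0, -0.01, 0, 0, 0]'

```text
time: 14.5
eef_pos: [0.6031, 0.1815, 0.1291]
tcp_rot: [0.652, 0.759, 0.0, 0.0]
contact_force: [-0.8, -0.3, 2.4]
opening: 0.0
finger_force: 1.7
```

>>> carry_out --deltas '[0, 0, 0.002, 0, 0, 0, 0, 0, 0.004, 0, 0, 0, 0, 0, 0.007, 0, 0, 0, 0, 0, 0.009, 0, 0, 0, 0, 0, 0.009, 0, 0, 0]'

```text
time: 15.12
eef_pos: [0.6032, 0.1839, 0.1222]
tcp_rot: [0.65, 0.76, 0.001, 0.001]
contact_force: [-1.3, 0.4, 3.7]
opening: 0.001
finger_force: 2.1
```

>>> carry_out --deltas '[0, 0, 0.001, 0, 0, 0, 0, 0, 0.001, 0, 0, 0, 0, 0, 0.001, 0, 0, 0]'

```text
time: 15.5
eef_pos: [0.6034, 0.1838, 0.1221]
tcp_rot: [0.65, 0.76, 0.001, 0.001]
contact_force: [-1.0, 0.2, 7.4]
opening: -0.0
finger_force: 3.7
```

>>> carry_out --deltas '[0, 0, -0.02, 0, 0, 0, 0, 0, -0.045, 0, 0, 0, 0.055, 0, -0.045, 0, 0, 0, 0.113, 0, -0.04, 0, 0, 0, 0.113, 0, -0.026, 0, 0, 0]'

```text
time: 16.12
eef_pos: [0.5847, 0.2989, 0.1474]
tcp_rot: [0.649, 0.761, 0.001, 0.0]
contact_force: [-0.4, -0.6, 0.1]
opening: -0.003
finger_force: 0.0
```

>>> carry_out --deltas '[0, 0, 0.001, 0, 0, 0, 0, 0, 0.003, 0, 0, 0, 0, 0, 0.0045, 0, 0, 0, 0, 0, 0.006, 0, 0, 0, 0, 0, 0.006, 0, 0, 0]'

```text
time: 16.75
eef_pos: [0.5865, 0.2944, 0.1432]
tcp_rot: [0.651, 0.759, 0.001, 0.001]
contact_force: [-1.9, -0.8, 7.3]
opening: 0.001
finger_force: 3.9
```

```bash
python3 - <<'E'
from h import *
seq([([.5857,.2955,.142],None),([.5857,.2955,.20],None),([.5866,.0,.20],None),([.5862,-.1091,.165],8.8),([.5862,-.1091,.110],8.8)])
E
```

```text
t 16.75 at [0.5865 0.2944 0.1432] F [-1.9 -0.8  7.3] op 0.001 q6 0.16
 -> [0.5857 0.2955 0.142 ] [0.0012, -0.0007, 0.0012] [0.0026, -0.0, 0.0] rows 0.0
 -> [0.5857 0.2955 0.2   ] [0.0, 0.0, -0.058] [0.0, 0.0, 0.0] rows 0.9
 -> [0.5866 0.     0.2   ] [-0.2922, -0.0442, 0.0] [0.0, 0.0, 0.0] rows 4.7
 -> [ 0.5862 -0.1091  0.165 ] [-0.1078, -0.017, 0.035] [0.0, 0.0, -0.0005] rows 1.8
 -> [ 0.5862 -0.1091  0.11  ] [0.0, 0.0, 0.055] [0.0, 0.0, 0.0] rows 0.9
```

>>> carry_out --deltas '[0, 0, -0.02, 0, 0, 0, 0, 0, -0.057, 0, 0, 0, -0.05, -0.007, -0.057, 0, 0, 0, -0.11, -0.016, -0.057, 0, 0, 0, -0.16, -0.023, -0.057, 0, 0, 0]' --grip 35

```text
time: 17.38
eef_pos: [0.5873, 0.1313, 0.1984]
tcp_rot: [0.651, 0.759, 0.001, 0.001]
contact_force: [-0.2, 0.2, 0.5]
opening: 0.351
finger_force: 0.0
```

>>> carry_out --deltas '[-0.06, -0.01, 0, 0, 0, 0, -0.12, -0.02, 0, 0, 0, 0, -0.18, -0.029, 0, 0, 0, 0, -0.235, -0.038, 0, 0, 0, 0, -0.235, -0.038, 0, 0, 0, 0]'

```text
time: 18.0
eef_pos: [0.5857, -0.1089, 0.1983]
tcp_rot: [0.653, 0.757, 0.0, 0.001]
contact_force: [0.3, 0.6, 0.8]
opening: 0.354
finger_force: 0.0
```

```bash
python3 - <<'E'
from h import *
im,d,M=snap('wrist'); C=cloud(M,d)
hi=(C[...,2]>.122)&(C[...,2]<.15)&(C[...,0]>.35)&(C[...,0]<.75)&(C[...,1]>-.2)&(C[...,1]<-.05)
n,l,st,ce=cv2.connectedComponentsWithStats(hi.astype(np.uint8))
for i in range(1,n):
    if st[i,4]<100: continue
    Q=C[l==i]; zt=np.percentile(Q[:,2],90); t=Q[Q[:,2]>zt-.004]
    print(st[i,4],np.round(ce[i]),'ztop',round(zt,4),'circ',cv2.minEnclosingCircle(t[:,:2].astype(np.float32)*1000))
seq([([.5862,-.1091,.112],8.8)])
E
```

```text
757 [134. 182.] ztop 0.1382 circ ((449.0928039550781, -101.80101013183594), 9.244115829467773)
541 [260. 205.] ztop 0.1323 circ ((540.5969848632812, -106.6552734375), 9.025649070739746)
601 [321. 219.] ztop 0.1383 circ ((586.426513671875, -108.88275909423828), 9.1677885055542)
t 18.05 at [ 0.5857 -0.1068  0.198 ] F [ 0.7 -0.2  0.7] op 0.351 q6 -0.5
 -> [ 0.5862 -0.1091  0.112 ] [-0.0024, 0.0001, 0.086] [0.0012, 0.0004, -0.0035] rows 1.4
```

>>> carry_out --deltas '[-0.001, 0, 0.04, 0, 0, -0.003, -0.001, 0, 0.07, 0, 0, -0.003, -0.001, 0, 0.086, 0, 0, -0.003, -0.001, 0, 0.086, 0, 0, -0.003, -0.001, 0, 0.086, 0, 0, -0.003]'

```text
time: 18.68
eef_pos: [0.5868, -0.1054, 0.1126]
tcp_rot: [0.649, 0.761, 0.0, 0.001]
contact_force: [-0.3, 0.5, 0.8]
opening: 0.345
finger_force: 0.0
```

>>> carry_out --deltas '[0, 0, 0, 0, 0, 0, 0, 0, 0, 0, 0, 0, 0, 0, 0, 0, 0, 0, 0, 0, 0, 0, 0, 0, 0, 0, 0, 0, 0, 0]' --grip 0 --grip_force 40

```text
time: 19.3
eef_pos: [0.587, -0.1058, 0.113]
tcp_rot: [0.649, 0.76, 0.001, 0.001]
contact_force: [-0.6, 1.4, 5.1]
opening: 0.192
finger_force: 39.2
```

```bash
python3 - <<'E'
from h import *
print(np.round(ctrl.get_state()['eef_pos'],4))
seq([([.5862,-.1091,.26],None),([.59,.08,.26],None),([.5916,.258,.26],8.8),([.5916,.258,.22],8.8)])
E
```

```text
[ 0.587  -0.1058  0.113 ]
t 19.3 at [ 0.587  -0.1058  0.113 ] F [-0.6  1.4  5.1] op 0.192 q6 -0.51
 -> [ 0.5862 -0.1091  0.26  ] [-0.0033, -0.0008, -0.147] [0.003, 0.0012, -0.0] rows 2.4
 -> [0.59 0.08 0.26] [0.1862, 0.0333, 0.0] [0.0, 0.0, 0.0] rows 3.0
 -> [0.5916 0.258  0.26  ] [0.1756, 0.0294, 0.0] [0.0, 0.0, 0.0036] rows 2.8
 -> [0.5916 0.258  0.22  ] [0.0, 0.0, 0.04] [0.0, 0.0, 0.0] rows 0.6
```

>>> carry_out --deltas '[0, 0, -0.02, 0, 0, 0, 0, 0, -0.05, 0, 0, 0, 0, 0, -0.09, 0, 0, 0, 0, 0, -0.13, 0, 0, 0, 0, 0, -0.152, 0, 0, 0]'

```text
time: 19.92
eef_pos: [0.5864, -0.1059, 0.2669]
tcp_rot: [0.649, 0.76, 0.001, 0.002]
contact_force: [-0.2, 0.2, 0.6]
opening: 0.196
finger_force: 39.1
```

>>> carry_out --deltas '[0.03, 0.005, 0, 0, 0, 0, 0.07, 0.012, 0, 0, 0, 0, 0.115, 0.02, 0, 0, 0, 0, 0.16, 0.028, 0, 0, 0, 0, 0.2, 0.035, 0, 0, 0, 0]'

```text
time: 20.55
eef_pos: [0.5886, 0.0989, 0.2639]
tcp_rot: [0.649, 0.761, 0.0, 0.0]
contact_force: [1.2, -0.1, -0.3]
opening: 0.191
finger_force: 39.1
```

>>> carry_out --deltas '[0.045, 0.007, 0, 0, 0, 0, 0.09, 0.014, 0, 0, 0, 0, 0.13, 0.02, 0, 0, 0, 0, 0.162, 0.025, 0, 0, 0, 0, 0.162, 0.025, 0, 0, 0, 0]'

```text
time: 21.18
eef_pos: [0.5877, 0.2633, 0.2635]
tcp_rot: [0.648, 0.762, 0.0, 0.0]
contact_force: [0.4, 0.0, -0.8]
opening: 0.194
finger_force: 39.1
```

>>> carry_out --deltas '[0, 0, 0, 0, 0, 0, 0, 0, 0, 0, 0, 0]'

```text
time: 21.42
eef_pos: [0.5885, 0.2603, 0.2633]
tcp_rot: [0.65, 0.76, -0.0, 0.0]
contact_force: [-0.0, 0.1, -0.5]
opening: 0.192
finger_force: 39.1
```

```bash
python3 - <<'E'
from h import *
im,d,M=snap('wrist','w4.png'); C=cloud(M,d)
# rims in this view
mk=(C[...,2]>.105)&(C[...,2]<.118)&(abs(C[...,0]-.565)<.08)&(abs(C[...,1]-.235)<.1)
n,l,st,ce=cv2.connectedComponentsWithStats(mk.astype(np.uint8))
for i in range(1,n):
    if st[i,4]>30: print(st[i,4],np.round(ce[i]),cv2.minEnclosingCircle(C[l==i][:,:2].astype(np.float32)*1000),np.median(C[l==i][:,2]))
seq([([.5911,.2611,.21],8.8)])
E
```

```text
136 [262. 155.] ((526.87890625, 286.1958312988281), 8.01219654083252) 0.11112891086957821
138 [263. 193.] ((532.5374145507812, 248.66603088378906), 7.997190952301025) 0.1110612554965468
124 [323. 193.] ((591.7138061523438, 257.8596496582031), 7.99058198928833) 0.11096273493040285
t 21.48 at [0.5885 0.2603 0.2632] F [ 0.6  0.5 -0.4] op 0.189 q6 0.1
 -> [0.5911 0.2611 0.21  ] [0.0004, 0.0027, 0.0532] [0.0001, 0.0002, 0.0022] rows 0.9
```

View pics/w4.png

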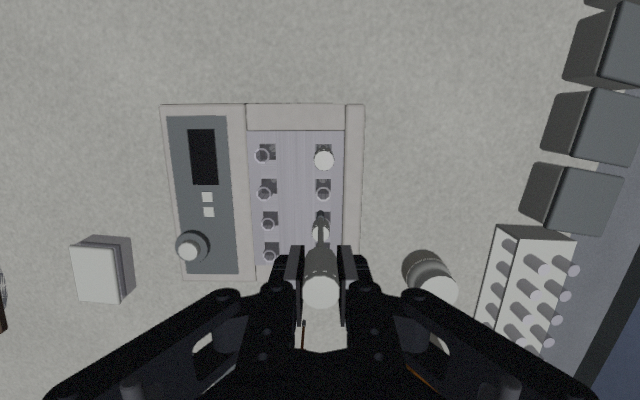

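>>> carry_out --deltas '[0, 0.003, 0.02, 0, 0, 0.002, 0, 0.003, 0.05, 0, 0, 0.002, 0, 0.003, 0.05, 0, 0, 0.002, 0, 0.003, 0.05, 0, 0, 0.002]'

```text
time: 21.98
eef_pos: [0.5915, 0.2617, 0.2131]
tcp_rot: [0.65, 0.76, -0.0, -0.0]
contact_force: [-0.8, 0.1, 0.1]
opening: 0.193
finger_force: 39.1
```

```bash
cat >> h.py <<'E'
def held(M,d,s,top=.024,lo=-.10,shoulder=-.008):
    """cap-top circle and shaft points of the held swab"""
    C=cloud(M,d); e=np.array(s['eef_pos']); Rm=R.from_quat(s['tcp_rot']).as_matrix()
    Q=(C-e)@Rm; D=C[...,2]-e[2]
    near=(abs(Q[...,0])<.03)&(abs(Q[...,1])<.02)&(d>0)
    m=near&(abs(D-top)<.006)&(abs(Q[...,1])<.0088)
    P=C[m]; zt=np.percentile(P[:,2],80); t=P[P[:,2]>zt-.003]
    c=cv2.minEnclosingCircle(t[:,:2].astype(np.float32)*1000)
    print('captop',len(t),'z-tcp',round(zt-e[2],4),'xy',np.round(c,2) if 0 else c,'tool off',np.round(((np.array([*c[0],0])/1000-[e[0],e[1],0])@Rm)[:2],4))
    for a,b in [(-.04,-.02),(-.06,-.04),(-.08,-.06),(-.093,-.08)]:
        k=(abs(Q[...,0])<.012)&(abs(Q[...,1])<.012)&(D>a)&(D<b)
        if k.sum(): print(' shaft',a,k.sum(),np.round(C[k].mean(0),4),'tool',np.round(Q[k].mean(0)[:2],4))
E
python3 - <<'E'
from h import *
s=ctrl.get_state(); im,d,M=snap('wrist'); held(M,d,s)
seq([([.5911,.2611,.18],8.8)])
E
```

```text
captop 1205 z-tcp 0.0249 xy ((591.44482421875, 261.96441650390625), 14.19617748260498) tool off [ 0.0003 -0.    ]
 shaft -0.04 68 [0.592  0.2598 0.1821] tool [-0.0019  0.0002]
 shaft -0.06 61 [0.592  0.2598 0.1637] tool [-0.002   0.0002]
 shaft -0.08 67 [0.5919 0.2599 0.1412] tool [-0.0019  0.0001]
 shaft -0.093 31 [0.5918 0.2607 0.128 ] tool [-0.0011  0.0002]
t 22.02 at [0.5919 0.2619 0.214 ] F [-0.3  0.1 -0.1] op 0.194 q6 0.1
 -> [0.5911 0.2611 0.18  ] [-0.0007, -0.001, 0.034] [0.0016, -0.0002, 0.0014] rows 0.5
```

>>> carry_out --deltas '[0, 0, 0.015, 0, 0, 0, 0, 0, 0.03, 0, 0, 0, 0, 0, 0.05, 0, 0, 0, 0, 0, 0.07, 0, 0, 0, 0, 0, 0.08, 0, 0, 0]'

```text
time: 22.65
eef_pos: [0.5901, 0.2616, 0.1302]
tcp_rot: [0.65, 0.76, -0.002, -0.001]
contact_force: [0.3, 0.6, -0.6]
opening: 0.195
finger_force: 39.0
```

>>> carry_out --deltas '[0, 0, 0.004, 0, 0, 0, 0, 0, 0.008, 0, 0, 0, 0, 0, 0.011, 0, 0, 0, 0, 0, 0.013, 0, 0, 0, 0, 0, 0.013, 0, 0, 0]'

```text
time: 23.28
eef_pos: [0.5916, 0.262, 0.1203]
tcp_rot: [0.65, 0.76, 0.0, 0.0]
contact_force: [-0.0, -0.0, 2.4]
opening: 0.193
finger_force: 39.2
```

Push a little further, then release and press the top.

>>> carry_out --deltas '[0, 0, 0.001, 0, 0, 0, 0, 0, 0.002, 0, 0, 0, 0, 0, 0.003, 0, 0, 0, 0, 0, 0.003, 0, 0, 0]'

```text
time: 23.78
eef_pos: [0.5917, 0.262, 0.119]
tcp_rot: [0.65, 0.76, 0.0, 0.0]
contact_force: [-3.8, -1.0, 9.3]
opening: 0.192
finger_force: 39.8
```

>>> carry_out --deltas '[0, 0, 0, 0, 0, 0, 0, 0, 0, 0, 0, 0, 0, 0, 0, 0, 0, 0]' --grip 35

```text
time: 24.15
eef_pos: [0.5909, 0.2617, 0.1162]
tcp_rot: [0.65, 0.76, -0.0, -0.0]
contact_force: [-0.4, -0.2, 0.5]
opening: 0.346
finger_force: 0.0
```

>>> carry_out --deltas '[0, 0, -0.02, 0, 0, 0, 0, 0, -0.05, 0, 0, 0, 0, 0, -0.08, 0, 0, 0, 0, 0, -0.08, 0, 0, 0]'

```text
time: 24.65
eef_pos: [0.5935, 0.2626, 0.2022]
tcp_rot: [0.65, 0.76, 0.004, 0.002]
contact_force: [-0.3, -0.9, 0.2]
opening: 0.348
finger_force: 0.0
```

```bash
cat >> h.py <<'E'
def caps(M,d,lo,hi_,x,y):
    C=cloud(M,d); hi=(C[...,2]>lo)&(C[...,2]<hi_)&(C[...,0]>x[0])&(C[...,0]<x[1])&(C[...,1]>y[0])&(C[...,1]<y[1])
    n,l,st,ce=cv2.connectedComponentsWithStats(hi.astype(np.uint8))
    for i in range(1,n):
        if st[i,4]<80: continue
        Q=C[l==i]; zt=np.percentile(Q[:,2],85); t=Q[Q[:,2]>zt-.004]; c=cv2.minEnclosingCircle(t[:,:2].astype(np.float32)*1000)
        print(st[i,4],np.round(ce[i]),'ztop',round(float(zt),4),'xy',np.round(c[0],1),round(c[1],1))
E
python3 - <<'E'
from h import *
im,d,M=snap('wrist'); caps(M,d,.106,.17,(.45,.65),(.1,.36))
seq([([.585,.06,.21],None),([.5405,-.107,.19],-3.1),([.5405,-.1067,.109],-3.1)])
E
```

```text
216 [239. 167.] ztop 0.112 xy [526.5 286.3] 8.1
664 [316. 173.] ztop 0.144 xy [585.9 295.7] 9.1
210 [243. 213.] ztop 0.112 xy [532.3 248.8] 8.1
743 [318. 221.] ztop 0.1441 xy [593.3 259. ] 9.2
512 [313. 259.] ztop 0.1233 xy [594.8 219.8] 9.3
485 [314. 296.] ztop 0.1232 xy [601.2 184.7] 9.0
t 24.7 at [0.5923 0.2622 0.1995] F [ 0.1 -0.5  0.2] op 0.352 q6 0.1
 -> [0.585 0.06  0.21 ] [-0.1986, -0.0385, -0.0107] [0.0044, -0.0005, 0.0] rows 3.2
 -> [ 0.5405 -0.107   0.19  ] [-0.1581, -0.0698, 0.02] [0.0, 0.0, 0.2095] rows 2.8
 -> [ 0.5405 -0.1067  0.109 ] [0.0003, -0.0, 0.081] [0.0, 0.0, 0.0] rows 1.3
```

>>> carry_out --deltas '[-0.05, -0.013, -0.01, 0, 0, 0, -0.11, -0.028, -0.01, 0, 0, 0, -0.17, -0.043, -0.01, 0, 0, 0, -0.225, -0.057, -0.01, 0, 0, 0, -0.27, -0.068, -0.01, 0, 0, 0]'

```text
time: 25.32
eef_pos: [0.5645, -0.0173, 0.2054]
tcp_rot: [0.651, 0.759, -0.001, -0.001]
contact_force: [0.7, 0.3, 0.6]
opening: 0.353
finger_force: 0.0
```

>>> carry_out --deltas '[-0.04, -0.017, 0, 0, 0, 0, -0.085, -0.04, 0.01, 0, 0, 0, -0.085, -0.04, 0.03, 0, 0, 0, -0.085, -0.04, 0.03, 0, 0, 0, -0.085, -0.04, 0.03, 0, 0, 0]'

```text
time: 25.95
eef_pos: [0.5394, -0.1051, 0.1768]
tcp_rot: [0.65, 0.76, -0.0, -0.0]
contact_force: [0.1, -0.3, 0.1]
opening: 0.348
finger_force: 0.0
```

```bash
python3 - <<'E'
from h import *
im,d,M=snap('wrist'); caps(M,d,.12,.17,(.35,.65),(-.2,-.05))
seq([([.5405,-.1067,.111],8.8)])
E
```

```text
908 [185. 203.] ztop 0.1379 xy [ 448.5 -101.3] 9.4
647 [321. 229.] ztop 0.1321 xy [ 540.5 -106.3] 9.1
t 26.0 at [ 0.5398 -0.1051  0.1773] F [ 0.   0.1 -0.1] op 0.351 q6 -0.53
 -> [ 0.5405 -0.1067  0.111 ] [-0.0017, 0.0004, 0.0664] [0.0003, 0.0001, 0.0026] rows 1.1
```

>>> carry_out --deltas '[-0.0015, 0, 0.03, 0, 0, 0.002, -0.0015, 0, 0.055, 0, 0, 0.002, -0.0015, 0, 0.066, 0, 0, 0.002, -0.0015, 0, 0.067, 0, 0, 0.002, -0.0015, 0, 0.067, 0, 0, 0.002]'

```text
time: 26.62
eef_pos: [0.5406, -0.1071, 0.1113]
tcp_rot: [0.651, 0.759, 0.0, 0.001]
contact_force: [-0.5, 0.7, -0.0]
opening: 0.353
finger_force: 0.0
```

>>> carry_out --deltas '[0, 0, 0, 0, 0, 0, 0, 0, 0, 0, 0, 0, 0, 0, 0, 0, 0, 0, 0, 0, 0, 0, 0, 0, 0, 0, 0, 0, 0, 0]' --grip 0

```text
time: 27.25
eef_pos: [0.5407, -0.1074, 0.1115]
tcp_rot: [0.651, 0.759, 0.0, 0.001]
contact_force: [-0.5, -1.0, 5.5]
opening: 0.193
finger_force: 39.3
```

>>> carry_out --deltas '[0, 0, -0.02, 0, 0, 0, 0, 0, -0.05, 0, 0, 0, 0, 0, -0.09, 0, 0, 0, 0, 0, -0.13, 0, 0, 0, 0, 0, -0.15, 0, 0, 0]'

```text
time: 27.88
eef_pos: [0.5402, -0.1073, 0.2622]
tcp_rot: [0.651, 0.759, 0.0, 0.001]
contact_force: [-1.1, -0.8, -0.3]
opening: 0.187
finger_force: 39.0
```

```bash
python3 - <<'E'
from h import *
seq([([.54,.04,.26],None),([.5381,.2112,.26],8.8),([.5439,.1737,.26],8.8)])
E
```

```text
t 27.88 at [ 0.5402 -0.1073  0.2622] F [-1.1 -0.8 -0.3] op 0.187 q6 -0.53
 -> [0.54 0.04 0.26] [0.1456, 0.0223, 0.002] [0.0024, 0.0016, -0.0] rows 2.4
 -> [0.5381 0.2112 0.26  ] [0.1695, 0.0243, 0.0] [0.0, 0.0, -0.0003] rows 2.7
 -> [0.5439 0.1737 0.26  ] [-0.0379, -0.0, 0.0] [0.0, 0.0, 0.0] rows 0.6
```

>>> carry_out --deltas '[0.03, 0.005, 0, 0, 0, 0, 0.075, 0.011, 0, 0, 0, 0, 0.12, 0.018, 0, 0, 0, 0, 0.165, 0.025, 0, 0, 0, 0, 0.205, 0.031, 0, 0, 0, 0]'

```text
time: 28.5
eef_pos: [0.5382, 0.1018, 0.2585]
tcp_rot: [0.651, 0.759, -0.001, -0.001]
contact_force: [0.2, 0.1, -0.2]
opening: 0.195
finger_force: 39.0
```

>>> carry_out --deltas '[0.04, 0.006, 0, 0, 0, 0, 0.08, 0.012, 0, 0, 0, 0, 0.11, 0.016, 0.02, 0, 0, 0, 0.11, 0.016, 0.05, 0, 0, 0, 0.11, 0.016, 0.065, 0, 0, 0]'

```text
time: 29.12
eef_pos: [0.5363, 0.2115, 0.1916]
tcp_rot: [0.651, 0.759, -0.002, -0.002]
contact_force: [0.2, -0.1, -0.7]
opening: 0.192
finger_force: 39.0
```

>>> carry_out --deltas '[0, 0, 0, 0, 0, 0, 0, 0, 0, 0, 0, 0]'

```text
time: 29.38
eef_pos: [0.5388, 0.2111, 0.196]
tcp_rot: [0.651, 0.759, 0.001, 0.0]
contact_force: [0.3, -0.3, 0.2]
opening: 0.197
finger_force: 39.0
```

```bash
python3 - <<'E'
from h import *
s=ctrl.get_state(); im,d,M=snap('wrist'); held(M,d,s,top=.020); caps(M,d,.106,.16,(.45,.65),(.1,.36))
seq([([.5381,.2112,.18],8.8)])
E
```

```text
captop 1183 z-tcp 0.0204 xy ((538.7845458984375, 211.26670837402344), 14.066083908081055) tool off [0.0001 0.    ]
 shaft -0.04 66 [0.5387 0.2133 0.1656] tool [0.0022 0.0002]
 shaft -0.06 63 [0.5387 0.2132 0.1461] tool [0.0021 0.0001]
 shaft -0.08 62 [0.5387 0.2138 0.1309] tool [0.0027 0.0003]
954 [410. 111.] ztop 0.1439 xy [585.6 295.1] 9.4
172 [319. 110.] ztop 0.1121 xy [526.6 286.3] 7.8
908 [407. 166.] ztop 0.1441 xy [592.5 258.9] 9.4
176 [319. 163.] ztop 0.112 xy [532.3 248.8] 7.9
550 [393. 213.] ztop 0.1232 xy [594.7 219.3] 9.1
138 [320. 221.] ztop 0.1535 xy [538.9 212.7] 1.7
536 [391. 255.] ztop 0.1234 xy [600.9 184.2] 9.3
t 29.43 at [0.539  0.2112 0.1965] F [ 0.8 -0.2 -0.1] op 0.19 q6 0.05
 -> [0.5381 0.2112 0.18  ] [0.0001, -0.0009, 0.0165] [0.0024, -0.0001, -0.001] rows 0.3
```

>>> carry_out --deltas '[0, -0.0006, 0.015, 0, 0, 0, 0, -0.0006, 0.03, 0, 0, 0, 0, -0.0006, 0.05, 0, 0, 0, 0, -0.0006, 0.07, 0, 0, 0, 0, -0.0006, 0.08, 0, 0, 0]'

```text
time: 30.05
eef_pos: [0.5363, 0.2111, 0.1124]
tcp_rot: [0.651, 0.759, -0.001, -0.001]
contact_force: [-0.0, 0.2, -0.5]
opening: 0.194
finger_force: 39.1
```

>>> carry_out --deltas '[0, 0, 0.004, 0, 0, 0, 0, 0, 0.008, 0, 0, 0, 0, 0, 0.011, 0, 0, 0, 0, 0, 0.013, 0, 0, 0, 0, 0, 0.013, 0, 0, 0]'

```text
time: 30.68
eef_pos: [0.538, 0.2115, 0.1025]
tcp_rot: [0.651, 0.759, 0.001, 0.0]
contact_force: [-0.9, -0.3, 3.4]
opening: 0.191
finger_force: 39.3
```

>>> carry_out --deltas '[0, 0, 0.001, 0, 0, 0, 0, 0, 0.002, 0, 0, 0, 0, 0, 0.002, 0, 0, 0]'

```text
time: 31.05
eef_pos: [0.5381, 0.2115, 0.1024]
tcp_rot: [0.651, 0.759, 0.0, 0.0]
contact_force: [-3.8, -0.6, 11.6]
opening: 0.196
finger_force: 40.2
```

>>> carry_out --deltas '[0, 0, 0, 0, 0, 0, 0, 0, 0, 0, 0, 0, 0, 0, 0, 0, 0, 0]' --grip 35

```text
time: 31.42
eef_pos: [0.5371, 0.2113, 0.0993]
tcp_rot: [0.651, 0.759, -0.0, -0.0]
contact_force: [-0.2, 0.6, 0.1]
opening: 0.351
finger_force: 0.0
```

>>> carry_out --deltas '[0, 0, -0.02, 0, 0, 0, 0, 0, -0.06, 0, 0, 0, 0, 0, -0.12, 0, 0, 0, 0, 0, -0.12, 0, 0, 0, 0, 0, -0.12, 0, 0, 0]'

```text
time: 32.05
eef_pos: [0.5376, 0.2114, 0.2211]
tcp_rot: [0.651, 0.759, 0.001, 0.0]
contact_force: [-0.0, -0.4, -0.3]
opening: 0.349
finger_force: 0.0
```

```bash
cat >> h.py <<'E'
def blockcaps(M,d):
    b=np.load('block.npz'); t,a=b['t'],float(b['a']); Rm=np.array([[np.cos(a),-np.sin(a)],[np.sin(a),np.cos(a)]]); C=cloud(M,d)
    for x in(-.03,.03):
        for y in(-.057,-.019,.019,.057):
            w=t+Rm@[x,y]; m=(np.hypot(C[...,0]-w[0],C[...,1]-w[1])<.014)&(C[...,2]>.09)&(C[...,2]<.165)
            if m.sum()<40: print((x,y),m.sum()); continue
            Q=C[m]; zt=np.percentile(Q[:,2],85); q=Q[abs(Q[:,2]-zt)<.003]; c=cv2.minEnclosingCircle(q[:,:2].astype(np.float32)*1000)
            A=np.c_[q[:,:2]-q[:,:2].mean(0),np.ones(len(q))]; k=np.linalg.lstsq(A,q[:,2],rcond=None)[0]
            print((x,y),len(q),'ztop',round(float(zt),4),'off mm',np.round(np.array(c[0])-w*1000,1),'r',round(c[1],1),'slope',np.round(k[:2],3))
E
python3 - <<'E'
from h import *
im,d,M=snap('wrist'); blockcaps(M,d)
seq([([.50,.06,.2],None),([.4486,-.1015,.18],8.8)])
E
```

```text
(-0.03, -0.057) 117 ztop 0.097 off mm [0.2 0. ] r 8.0 slope [-0.003 -0.027]
(-0.03, -0.019) 336 ztop 0.1233 off mm [2.5 1. ] r 8.9 slope [-0.029 -0.018]
(-0.03, 0.019) 134 ztop 0.1119 off mm [ 0.1 -0.1] r 7.7 slope [-0.003 -0.024]
(-0.03, 0.057) 123 ztop 0.1121 off mm [ 0.4 -0. ] r 7.7 slope [-0.002 -0.013]
(0.03, -0.057) 298 ztop 0.1233 off mm [-2.1  1.8] r 8.9 slope [ 0.031 -0.024]
(0.03, -0.019) 350 ztop 0.1232 off mm [-2.5 -1. ] r 9.1 slope [ 0.024 -0.019]
(0.03, 0.019) 452 ztop 0.144 off mm [1. 1.] r 9.1 slope [ 0.025 -0.024]
(0.03, 0.057) 533 ztop 0.1439 off mm [-0.1 -0.6] r 9.3 slope [ 0.004 -0.01 ]
t 32.1 at [0.5369 0.2113 0.2196] F [-0.1  0.2 -1.1] op 0.345 q6 0.05
 -> [0.5  0.06 0.2 ] [-0.1439, -0.0596, 0.0197] [-0.0011, 0.0, 0.0] rows 2.5
 -> [ 0.4486 -0.1015  0.18  ] [-0.1518, -0.0755, 0.02] [0.0, 0.0, -0.0003] rows 2.7
```

>>> carry_out --deltas '[-0.05, -0.02, 0, 0, 0, 0, -0.105, -0.044, 0, 0, 0, 0, -0.16, -0.07, 0.01, 0, 0, 0, -0.215, -0.095, 0.015, 0, 0, 0, -0.255, -0.115, 0.02, 0, 0, 0]'

```text
time: 32.72
eef_pos: [0.4608, -0.0598, 0.198]
tcp_rot: [0.651, 0.759, -0.001, -0.002]
contact_force: [0.3, 0.1, -0.0]
opening: 0.351
finger_force: 0.0
```

>>> carry_out --deltas '[-0.0407, -0.0201, 0.02, 0, 0, 0, -0.0407, -0.0201, 0.02, 0, 0, 0, -0.0407, -0.0201, 0.02, 0, 0, 0, -0.0407, -0.0201, 0.02, 0, 0, 0]'

```text
time: 33.22
eef_pos: [0.4495, -0.1006, 0.1801]
tcp_rot: [0.65, 0.76, 0.0, -0.0]
contact_force: [-0.8, -0.3, 0.5]
opening: 0.349
finger_force: 0.0
```

```bash
python3 - <<'E'
from h import *
im,d,M=snap('wrist'); caps(M,d,.12,.17,(.35,.65),(-.2,-.05))
seq([([.4486,-.1015,.113],8.8)])
E
```

```text
726 [319. 228.] ztop 0.138 xy [ 448.6 -101.1] 9.2
t 33.27 at [ 0.4496 -0.1006  0.1803] F [-0.1 -0.2  0.1] op 0.351 q6 -0.6
 -> [ 0.4486 -0.1015  0.113 ] [-0.0007, -0.0011, 0.0673] [0.0004, 0.0, 0.0015] rows 1.1
```

>>> carry_out --deltas '[-0.0007, -0.001, 0.03, 0, 0, 0.001, -0.0007, -0.001, 0.055, 0, 0, 0.001, -0.0007, -0.001, 0.067, 0, 0, 0.001, -0.0007, -0.001, 0.067, 0, 0, 0.001, -0.0007, -0.001, 0.067, 0, 0, 0.001]'

```text
time: 33.9
eef_pos: [0.4491, -0.1025, 0.1142]
tcp_rot: [0.651, 0.759, 0.0, 0.001]
contact_force: [-0.6, -0.1, 0.1]
opening: 0.346
finger_force: 0.0
```

>>> carry_out --deltas '[0, 0, 0, 0, 0, 0, 0, 0, 0, 0, 0, 0, 0, 0, 0, 0, 0, 0, 0, 0, 0, 0, 0, 0, 0, 0, 0, 0, 0, 0]' --grip 0

```text
time: 34.52
eef_pos: [0.4492, -0.1027, 0.1144]
tcp_rot: [0.651, 0.759, 0.0, 0.001]
contact_force: [-0.2, 1.7, 6.5]
opening: 0.199
finger_force: 39.2
```

>>> carry_out --deltas '[0, 0, -0.02, 0, 0, 0, 0, 0, -0.05, 0, 0, 0, 0, 0, -0.09, 0, 0, 0, 0, 0, -0.13, 0, 0, 0, 0, 0, -0.15, 0, 0, 0]'

```text
time: 35.15
eef_pos: [0.4487, -0.1027, 0.2653]
tcp_rot: [0.651, 0.759, 0.0, 0.002]
contact_force: [-0.5, 0.9, 0.0]
opening: 0.197
finger_force: 39.0
```

```bash
python3 - <<'E'
from h import *
seq([([.5265,.2863,.26],8.8)])
E
```

```text
t 35.15 at [ 0.4487 -0.1027  0.2653] F [-0.5  0.9  0. ] op 0.197 q6 -0.6
 -> [0.5265 0.2863 0.26  ] [0.3727, 0.1359, 0.0049] [0.0024, 0.002, -0.0014] rows 6.3
```

>>> carry_out --deltas '[0.03, 0.011, 0, 0, 0, 0, 0.075, 0.027, 0, 0, 0, 0, 0.125, 0.045, 0, 0, 0, 0, 0.17, 0.062, 0, 0, 0, 0, 0.215, 0.078, 0, 0, 0, 0]'

```text
time: 35.78
eef_pos: [0.4925, 0.1235, 0.2625]
tcp_rot: [0.651, 0.759, -0.0, -0.0]
contact_force: [-0.3, -0.7, 0.2]
opening: 0.194
finger_force: 39.0
```

>>> carry_out --deltas '[0.045, 0.017, 0, 0, 0, 0, 0.09, 0.033, 0, 0, 0, 0, 0.13, 0.048, 0, 0, 0, 0, 0.158, 0.058, 0.02, 0, 0, 0, 0.158, 0.058, 0.05, 0, 0, 0]'

```text
time: 36.4
eef_pos: [0.5265, 0.289, 0.2128]
tcp_rot: [0.65, 0.76, 0.001, 0.0]
contact_force: [-0.4, -0.9, -1.1]
opening: 0.19
finger_force: 39.1
```

>>> carry_out --deltas '[0, 0, 0, 0, 0, 0, 0, 0, 0, 0, 0, 0]'

```text
time: 36.65
eef_pos: [0.5263, 0.2867, 0.2137]
tcp_rot: [0.651, 0.759, 0.0, 0.0]
contact_force: [-0.3, 0.1, 0.9]
opening: 0.191
finger_force: 39.1
```

```bash
python3 - <<'E'
from h import *
s=ctrl.get_state(); im,d,M=snap('wrist'); held(M,d,s)
seq([([.5265,.2863,.18],8.8)])
E
```

```text
captop 1245 z-tcp 0.0236 xy ((526.4153442382812, 287.4880065917969), 13.92973518371582) tool off [0.0007 0.0002]
 shaft -0.04 55 [0.5262 0.2895 0.1812] tool [0.0027 0.0002]
 shaft -0.06 54 [0.526  0.2894 0.1641] tool [0.0027 0.0001]
 shaft -0.08 61 [0.5259 0.2893 0.141 ] tool [ 0.0027 -0.0001]
 shaft -0.093 29 [0.5259 0.2903 0.1281] tool [0.0036 0.    ]
t 36.7 at [0.5268 0.2868 0.2145] F [1.2 0.1 1.3] op 0.195 q6 0.18
 -> [0.5265 0.2863 0.18  ] [-0.0004, -0.0004, 0.0345] [0.0021, -0.0003, -0.0019] rows 0.6
```

>>> carry_out --deltas '[-0.0012, 0.0003, 0.015, 0, 0, 0, -0.0012, 0.0003, 0.03, 0, 0, 0, -0.0012, 0.0003, 0.05, 0, 0, 0, -0.0012, 0.0003, 0.07, 0, 0, 0, -0.0012, 0.0003, 0.08, 0, 0, 0]'

```text
time: 37.33
eef_pos: [0.5254, 0.2854, 0.1303]
tcp_rot: [0.651, 0.759, -0.002, -0.001]
contact_force: [-0.7, 0.7, 0.5]
opening: 0.194
finger_force: 39.1
```

>>> carry_out --deltas '[0, 0, 0.004, 0, 0, 0, 0, 0, 0.008, 0, 0, 0, 0, 0, 0.011, 0, 0, 0, 0, 0, 0.013, 0, 0, 0, 0, 0, 0.013, 0, 0, 0]'

```text
time: 37.95
eef_pos: [0.527, 0.286, 0.1205]
tcp_rot: [0.651, 0.759, 0.001, 0.0]
contact_force: [-0.6, -0.1, 2.6]
opening: 0.194
finger_force: 39.2
```

>>> carry_out --deltas '[0, 0, 0.001, 0, 0, 0, 0, 0, 0.002, 0, 0, 0, 0, 0, 0.002, 0, 0, 0]'

```text
time: 38.33
eef_pos: [0.5271, 0.286, 0.1203]
tcp_rot: [0.651, 0.759, 0.0, 0.0]
contact_force: [-4.2, -1.4, 10.3]
opening: 0.195
finger_force: 39.9
```

Home. Release, rise and check the block.

>>> carry_out --deltas '[0, 0, 0, 0, 0, 0, 0, 0, 0, 0, 0, 0, 0, 0, 0, 0, 0, 0]' --grip 35

```text
time: 38.7
eef_pos: [0.5262, 0.2857, 0.1173]
tcp_rot: [0.651, 0.759, -0.0, -0.0]
contact_force: [0.9, -0.3, -0.9]
opening: 0.352
finger_force: 0.0
```

>>> carry_out --deltas '[0, 0, -0.02, 0, 0, 0, 0, 0, -0.06, 0, 0, 0, -0.04, 0.02, -0.11, 0, 0, 0, -0.08, 0.04, -0.12, 0, 0, 0, -0.08, 0.04, -0.12, 0, 0, 0]'

```text
time: 39.33
eef_pos: [0.581, 0.2108, 0.242]
tcp_rot: [0.653, 0.758, 0.002, 0.002]
contact_force: [-0.3, 0.7, -1.3]
opening: 0.353
finger_force: 0.0
```

>>> carry_out --deltas '[0, 0, 0, 0, 0, 0, 0, 0, 0, 0, 0, 0]'

```text
time: 39.58
eef_pos: [0.5771, 0.2136, 0.2372]
tcp_rot: [0.651, 0.759, -0.001, -0.001]
contact_force: [0.2, 1.0, -0.1]
opening: 0.35
finger_force: 0.0
```

```bash
python3 - <<'E'
from h import *
im,d,M=snap('wrist','w5.png'); blockcaps(M,d)
im,d,M=snap('top','t5.png'); caps(M,d,.12,.17,(.35,.65),(-.2,-.05))
C=cloud(M,d); g=im.max(2)
m=(g<60)&(C[...,1]<-.2)&(C[...,1]>-.45)&(C[...,2]>.1)&(C[...,2]<.15)
v,u=np.nonzero(m); P=np.array([at_z(M,(a,b),.137)[:2] for a,b in zip(u,v)]); print(len(u),cv2.minAreaRect(P.astype(np.float32)*1000),C[m].mean(0))
cv2.imwrite('pics/t5c.png',cv2.resize(im[90:390,130:530],(800,600),interpolation=cv2.INTER_CUBIC)[:,:,::-1])
seq([([.56,.02,.26],None),([.546,-.21,.26],8.5)])
E
```

```text
(-0.03, -0.057) 107 ztop 0.097 off mm [-0.1 -0.2] r 8.1 slope [-0.025 -0.014]
(-0.03, -0.019) 308 ztop 0.1233 off mm [2.5 0.8] r 9.0 slope [-0.021 -0.022]
(-0.03, 0.019) 124 ztop 0.112 off mm [0.1 0.1] r 7.8 slope [-0.007  0.027]
(-0.03, 0.057) 447 ztop 0.1443 off mm [2.1 0.8] r 9.0 slope [-0.008 -0.016]
(0.03, -0.057) 281 ztop 0.1232 off mm [-2.   1.7] r 8.9 slope [ 0.009 -0.028]
(0.03, -0.019) 306 ztop 0.1232 off mm [-2.5 -0.8] r 8.8 slope [0.026 0.001]
(0.03, 0.019) 406 ztop 0.1442 off mm [1.5 0.8] r 8.8 slope [ 0.014 -0.022]
(0.03, 0.057) 441 ztop 0.1441 off mm [ 0.2 -0.3] r 8.8 slope [0.002 0.008]
196 ((544.2879638671875, -312.4710998535156), (10.967634201049805, 98.75406646728516), 9.131336212158203) [ 0.54414234 -0.31192784  0.13669059]
t 39.67 at [0.5773 0.2137 0.2373] F [ 0.6 -0.3  0.4] op 0.348 q6 0.04
 -> [0.56 0.02 0.26] [-0.1887, -0.0468, -0.0227] [-0.0015, -0.0001, -0.0] rows 3.1
 -> [ 0.546 -0.21   0.26 ] [-0.2251, -0.0491, 0.0] [0.0, 0.0, 0.0054] rows 3.7
```

View pics/t5c.png

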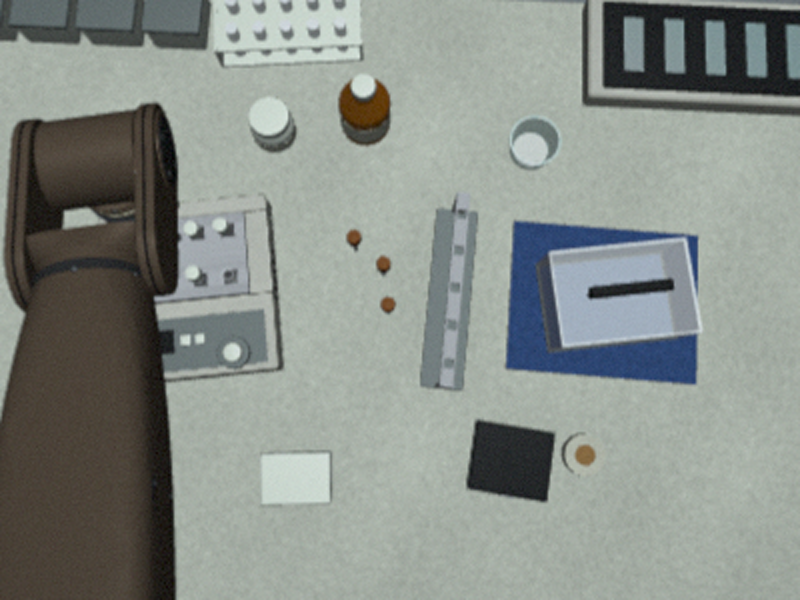

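>>> carry_out --deltas '[-0.05, -0.01, -0.02, 0, 0, 0, -0.11, -0.025, -0.03, 0, 0, 0, -0.17, -0.04, -0.03, 0, 0, 0, -0.23, -0.055, -0.03, 0, 0, 0, -0.285, -0.068, -0.03, 0, 0, 0]' --grip 60

```text
time: 40.3
eef_pos: [0.5536, -0.0803, 0.2678]
tcp_rot: [0.651, 0.759, 0.0, -0.0]
contact_force: [1.0, -0.8, -0.0]
opening: 0.6
finger_force: 0.0
```

>>> carry_out --deltas '[-0.06, -0.011, 0, 0, 0, 0, -0.12, -0.022, 0.02, 0, 0, 0, -0.18, -0.034, 0.05, 0, 0, 0, -0.233, -0.044, 0.08, 0, 0, 0, -0.233, -0.044, 0.08, 0, 0, 0]'

```text
time: 40.92
eef_pos: [0.5442, -0.3176, 0.184]
tcp_rot: [0.653, 0.758, -0.0, -0.003]
contact_force: [0.5, 0.3, -0.3]
opening: 0.599
finger_force: 0.0
```

>>> carry_out --deltas '[0, 0, 0, 0, 0, 0, 0, 0, 0, 0, 0, 0]'

```text
time: 41.18
eef_pos: [0.547, -0.3149, 0.1893]
tcp_rot: [0.651, 0.759, 0.0, 0.001]
contact_force: [-0.0, 0.2, 0.3]
opening: 0.601
finger_force: 0.0
```

```bash
python3 - <<'E'
from h import *
im,d,M=snap('wrist'); g=im.max(2); C=cloud(M,d)
m=((g<70)&(C[...,2]>.125)&(C[...,2]<.145)&(abs(C[...,0]-.544)<.03)&(abs(C[...,1]+.312)<.07))
v,u=np.nonzero(m); P=C[m]; print(len(u),P.mean(0),cv2.minAreaRect(P[:,:2].astype(np.float32)*1000),[u.min(),u.max(),v.min(),v.max()])
seq([([.5443,-.3125,.1157],8.8)])
E
```

```text
2623 [ 0.54520815 -0.30970631  0.13718075] ((545.6901245117188, -313.372802734375), (13.241185188293457, 98.23643493652344), 9.180800437927246) [np.int64(309), np.int64(328), np.int64(150), np.int64(286)]
t 41.23 at [ 0.5471 -0.3149  0.1895] F [ 0.2  0.1 -0.8] op 0.599 q6 -0.84
 -> [ 0.5443 -0.3125  0.1157] [0.0029, -0.0025, 0.0738] [0.0016, 0.0014, 0.0009] rows 1.2
```

>>> carry_out --deltas '[0.0017, -0.0012, 0.03, 0, 0, -0.005, 0.0017, -0.0012, 0.055, 0, 0, -0.005, 0.0017, -0.0012, 0.073, 0, 0, -0.005, 0.0017, -0.0012, 0.073, 0, 0, -0.005, 0.0017, -0.0012, 0.073, 0, 0, -0.005]'

```text
time: 41.85
eef_pos: [0.5454, -0.3149, 0.1164]
tcp_rot: [0.649, 0.761, 0.0, 0.001]
contact_force: [0.3, 0.1, 1.1]
opening: 0.597
finger_force: 0.0
```

>>> carry_out --deltas '[0, 0, 0, 0, 0, 0, 0, 0, 0, 0, 0, 0, 0, 0, 0, 0, 0, 0, 0, 0, 0, 0, 0, 0, 0, 0, 0, 0, 0, 0]' --grip 0 --grip_force 70

```text
time: 42.48
eef_pos: [0.5455, -0.3151, 0.1161]
tcp_rot: [0.649, 0.76, 0.0, 0.001]
contact_force: [2.6, 0.2, 4.7]
opening: 0.144
finger_force: 70.2
```

>>> carry_out --deltas '[0, 0, -0.02, 0, 0, 0, 0, 0, -0.06, 0, 0, 0, 0, 0, -0.11, 0, 0, 0, 0, 0, -0.16, 0, 0, 0, 0, 0, -0.215, 0, 0, 0]'

```text
time: 43.1
eef_pos: [0.5432, -0.314, 0.3302]
tcp_rot: [0.649, 0.76, -0.0, -0.002]
contact_force: [1.0, -0.5, -3.7]
opening: 0.148
finger_force: 69.2
```

```bash
python3 - <<'E'
from h import *
s=ctrl.get_state(); print(np.degrees(R.from_quat(s['tcp_rot']).as_matrix()[:2,1]),np.degrees(np.arctan2(*R.from_quat(s['tcp_rot']).as_matrix()[[1,0],1])))
seq([([.5648,.2346,.335],8.8)])
E
```

```text
[56.58922713  8.96784846] 9.00493391953224
t 43.1 at [ 0.5432 -0.314   0.3302] F [ 1.  -0.5 -3.7] op 0.148 q6 -0.84
 -> [0.5648 0.2346 0.335 ] [0.5385, 0.1071, -0.0037] [-0.0036, -0.0028, 0.0036] rows 8.8
```

>>> carry_out --deltas '[0.02, 0.004, 0, 0, 0, 0, 0.055, 0.011, 0, 0, 0, 0, 0.1, 0.02, 0, 0, 0, 0, 0.145, 0.029, 0, 0, 0, 0, 0.19, 0.038, 0, 0, 0, 0]'

```text
time: 43.72
eef_pos: [0.5507, -0.1186, 0.3271]
tcp_rot: [0.649, 0.76, -0.001, -0.003]
contact_force: [0.3, 0.0, -3.8]
opening: 0.144
finger_force: 69.2
```

>>> carry_out --deltas '[0.045, 0.009, 0, 0, 0, 0, 0.09, 0.018, 0, 0, 0, 0, 0.135, 0.027, 0, 0, 0, 0, 0.18, 0.036, 0, 0, 0, 0, 0.22, 0.044, 0, 0, 0, 0]'

```text
time: 44.35
eef_pos: [0.5594, 0.1051, 0.3272]
tcp_rot: [0.649, 0.761, -0.002, -0.002]
contact_force: [-0.1, 0.4, -3.3]
opening: 0.146
finger_force: 69.2
```

>>> carry_out --deltas '[0.04, 0.008, 0, 0, 0, 0, 0.075, 0.015, 0, 0, 0, 0, 0.105, 0.021, 0, 0, 0, 0, 0.127, 0.025, 0, 0, 0, 0, 0.127, 0.025, 0, 0, 0, 0]'

```text
time: 44.98
eef_pos: [0.5651, 0.2336, 0.3283]
tcp_rot: [0.649, 0.761, -0.001, -0.001]
contact_force: [-0.0, -0.2, -3.0]
opening: 0.146
finger_force: 69.2
```

>>> carry_out --deltas '[0, 0, 0, 0, 0, 0, 0, 0, 0, 0, 0, 0, 0, 0, 0, 0, 0, 0]'

```text
time: 45.35
eef_pos: [0.5663, 0.2317, 0.3301]
tcp_rot: [0.65, 0.76, -0.0, 0.0]
contact_force: [0.0, 0.0, -4.0]
opening: 0.146
finger_force: 69.2
```

```bash
python3 - <<'E'
from h import *
s=ctrl.get_state(); im,d,M=snap('wrist','w6.png'); g=im.max(2); C=cloud(M,d); e=s['eef_pos']
m=((g<70)&(abs(C[...,2]-e[2]-.021)<.012)&(abs(C[...,0]-e[0])<.03)&(abs(C[...,1]-e[1])<.07))
Rm=R.from_quat(s['tcp_rot']).as_matrix(); v,u=np.nonzero(m)
print(len(u),[u.min(),u.max(),v.min(),v.max()]); P=C[m]; Q=(P-e)@Rm
print('handle end max tool x (expect .05+off):',np.percentile(Q[:,0],99.5),'world rect',cv2.minAreaRect(P[:,:2].astype(np.float32)*1000))
# heater position check
mk=(abs(C[...,2]-.07)<.006)&(C[...,0]>.38)&(C[...,0]<.7)&(C[...,1]>.08)&(C[...,1]<.4); print(mk.sum(),cv2.minAreaRect(C[mk][:,:2].astype(np.float32)*1000))
seq([([.5651,.2329,.20],8.8)])
E
```

```text
6830 [np.int64(273), np.int64(367), np.int64(168), np.int64(352)]
handle end max tool x (expect .05+off): 0.050613070389414684 world rect ((565.7845458984375, 237.51438903808594), (38.07033157348633, 88.48790740966797), 24.802370071411133)
214 ((512.597900390625, 334.3951721191406), (220.03053283691406, 2.7838475704193115), 8.818435668945312)
t 45.4 at [0.5663 0.2318 0.3302] F [ 0.4 -0.1 -2.7] op 0.146 q6 0.07
 -> [0.5651 0.2329 0.2   ] [0.0013, -0.0011, 0.1302] [0.0001, 0.0001, 0.0027] rows 2.1
```

View pics/w6.png

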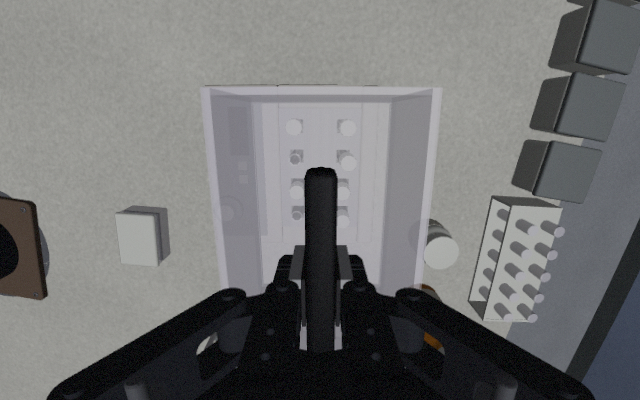

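>>> carry_out --deltas '[0.0018, -0.001, 0.02, 0, 0, 0.003, 0.0018, -0.001, 0.055, 0, 0, 0.003, 0.0018, -0.001, 0.095, 0, 0, 0.003, 0.0018, -0.001, 0.125, 0, 0, 0.003, 0.0018, -0.001, 0.13, 0, 0, 0.003]'

```text
time: 46.02
eef_pos: [0.5624, 0.2335, 0.1953]
tcp_rot: [0.651, 0.759, -0.003, -0.002]
contact_force: [-0.1, 0.9, -2.5]
opening: 0.147
finger_force: 69.2
```

>>> carry_out --deltas '[0, 0, 0, 0, 0, 0, 0, 0, 0, 0, 0, 0, 0, 0, 0, 0, 0, 0]'

```text
time: 46.4
eef_pos: [0.5658, 0.2343, 0.2018]
tcp_rot: [0.65, 0.76, 0.001, 0.001]
contact_force: [0.3, 0.8, -3.0]
opening: 0.143
finger_force: 69.1
```

```bash
python3 - <<'E'
from h import *
seq([([.565,.2334,.190],8.8),([.565,.2334,.182],8.8)])
E
```

```text
t 46.4 at [0.5658 0.2343 0.2018] F [ 0.3  0.8 -3. ] op 0.143 q6 0.07
 -> [0.565  0.2334 0.19  ] [-0.0008, -0.001, 0.0118] [0.0031, -0.0002, 0.0007] rows 0.2
 -> [0.565  0.2334 0.182 ] [0.0, 0.0, 0.008] [0.0, 0.0, 0.0] rows 0.1
```

>>> carry_out --deltas '[-0.0008, -0.001, 0.004, 0, 0, 0, -0.0008, -0.001, 0.008, 0, 0, 0, -0.0008, -0.001, 0.012, 0, 0, 0, -0.0008, -0.001, 0.015, 0, 0, 0, -0.0008, -0.001, 0.015, 0, 0, 0]'

```text
time: 47.02
eef_pos: [0.5638, 0.2331, 0.1845]
tcp_rot: [0.651, 0.759, -0.0, -0.0]
contact_force: [0.5, -0.1, -3.6]
opening: 0.146
finger_force: 69.2
```

>>> carry_out --deltas '[0, 0, 0.002, 0, 0, 0, 0, 0, 0.004, 0, 0, 0, 0, 0, 0.004, 0, 0, 0]'

```text
time: 47.4
eef_pos: [0.5648, 0.2333, 0.1829]
tcp_rot: [0.65, 0.76, 0.001, 0.001]
contact_force: [-0.6, 0.6, 4.6]
opening: 0.146
finger_force: 70.2
```

>>> carry_out --deltas '[0, 0, 0, 0, 0, 0, 0, 0, 0, 0, 0, 0, 0, 0, 0, 0, 0, 0]' --grip 50

```text
time: 47.78
eef_pos: [0.564, 0.2331, 0.1807]
tcp_rot: [0.651, 0.759, -0.0, -0.0]
contact_force: [0.4, -0.0, -0.5]
opening: 0.498
finger_force: 0.0
```

>>> carry_out --deltas '[0, 0, -0.02, 0, 0, 0, 0, 0, -0.06, 0, 0, 0, -0.02, 0, -0.11, 0, 0, 0, -0.04, 0, -0.13, 0, 0, 0, -0.04, 0, -0.13, 0, 0, 0]'

```text
time: 48.4
eef_pos: [0.5713, 0.1925, 0.3135]
tcp_rot: [0.651, 0.759, 0.002, 0.001]
contact_force: [-0.1, -0.1, -0.5]
opening: 0.501
finger_force: 0.0
```

>>> carry_out --deltas '[0, 0, 0, 0, 0, 0, 0, 0, 0, 0, 0, 0]'

```text
time: 48.65
eef_pos: [0.5692, 0.1939, 0.3083]
tcp_rot: [0.65, 0.76, -0.002, -0.002]
contact_force: [0.6, -2.0, -0.1]
opening: 0.498
finger_force: 0.0
```

```bash
python3 - <<'E'
from h import *
im,d,M=snap('wrist','w7.png'); g=im.max(2); C=cloud(M,d)
m=((g<70)&(C[...,2]>.19)&(C[...,2]<.215)&(abs(C[...,0]-.564)<.03)&(abs(C[...,1]-.235)<.07))
P=C[m]; print(m.sum(),P.mean(0),cv2.minAreaRect(P[:,:2].astype(np.float32)*1000))
for r in ctrl.find_in('wrist','start_top')[:3]:
    u=np.round(r['uv']).astype(int); print('start',round(r['score'],2),u,np.round(at_d(M,r['uv'],d[u[1],u[0]]),4))
hi=(C[...,2]>.084)&(C[...,2]<.1)&(abs(C[...,0]-.452)<.03)&(abs(C[...,1]-.162)<.03)
print('btn',hi.sum(),np.median(C[hi],0),cv2.minEnclosingCircle(C[hi][:,:2].astype(np.float32)*1000))
seq([([.452,.16,.25],8.8),([.452,.162,.10],8.8)])
E
```

```text
1955 [0.5642333  0.23709446 0.20419165] ((564.7606201171875, 233.9933319091797), (13.148176193237305, 98.65301513671875), 8.647917747497559)
start 0.85 [222 188] [0.4518 0.1632 0.0929]
btn 304 [0.45083104 0.16236088 0.09217078] ((451.65594482421875, 158.48666381835938), 15.51088809967041)
t 48.75 at [0.5695 0.194  0.309 ] F [ 0.1 -0.1 -0.8] op 0.5 q6 0.0
 -> [0.452 0.16  0.25 ] [-0.0154, -0.1212, 0.0594] [-0.0033, -0.0001, 0.0013] rows 2.2
 -> [0.452 0.162 0.1  ] [0.002, 0.0003, 0.15] [0.0, 0.0, 0.0] rows 2.4
```

View pics/w7.png

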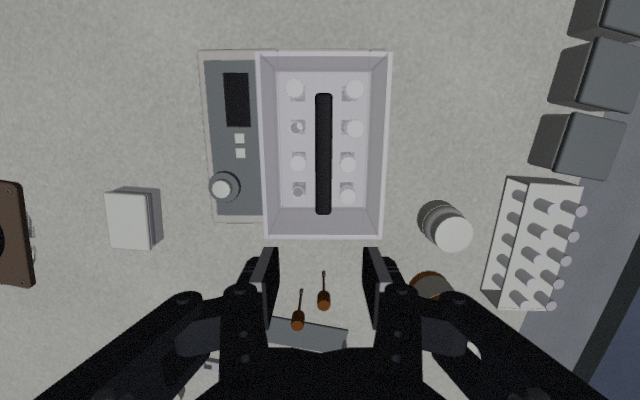

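>>> carry_out --deltas '[-0.007, -0.055, 0.01, 0, 0, 0, -0.0125, -0.115, 0.03, 0, 0, 0, -0.0125, -0.1217, 0.06, 0, 0, 0, -0.0125, -0.1217, 0.06, 0, 0, 0, -0.0125, -0.1217, 0.06, 0, 0, 0]' --grip 0

```text
time: 49.38
eef_pos: [0.4529, 0.1628, 0.2521]
tcp_rot: [0.65, 0.76, 0.001, 0.0]
contact_force: [0.3, -0.3, -0.0]
opening: 0.002
finger_force: 0.0
```

>>> carry_out --deltas '[0, 0, 0.03, 0, 0, 0, 0, 0, 0.07, 0, 0, 0, 0, 0, 0.11, 0, 0, 0, 0, 0, 0.14, 0, 0, 0, 0, 0, 0.14, 0, 0, 0]'

```text
time: 50.0
eef_pos: [0.4517, 0.1625, 0.1097]
tcp_rot: [0.651, 0.759, -0.001, -0.001]
contact_force: [-0.3, -0.8, 0.5]
opening: 0.001
finger_force: 0.0
```

```bash
python3 - <<'E'
from h import *
im,d,M=snap('wrist')
C=cloud(M,d); hi=(C[...,2]>.087)&(C[...,2]<.097)&(abs(C[...,0]-.452)<.02)&(abs(C[...,1]-.162)<.02)
if hi.sum(): print('btn',hi.sum(),np.median(C[hi],0),cv2.minEnclosingCircle(C[hi][:,:2].astype(np.float32)*1000))
seq([([.4515,.163,.091],8.8)])
E
```

```text
btn 682 [0.44728628 0.16732848 0.09207335] ((449.5841979980469, 162.01486206054688), 11.658531188964844)
t 50.05 at [0.4529 0.1627 0.1115] F [0.1 0.1 1.2] op 0.001 q6 -0.02
 -> [0.4515 0.163  0.091 ] [0.0005, -0.0014, 0.0205] [-0.0003, -0.0, 0.0007] rows 0.3
```

>>> carry_out --deltas '[0, -0.002, 0.01, 0, 0, 0, 0, -0.002, 0.018, 0, 0, 0, 0, -0.002, 0.021, 0, 0, 0, 0, -0.002, 0.023, 0, 0, 0, 0, -0.002, 0.025, 0, 0, 0]'

```text
time: 50.68
eef_pos: [0.4502, 0.1623, 0.0866]
tcp_rot: [0.65, 0.76, 0.0, 0.0]
contact_force: [-1.7, 0.5, 4.3]
opening: -0.0
finger_force: 2.2
```

>>> carry_out --deltas '[0, 0, 0.001, 0, 0, 0, 0, 0, 0.002, 0, 0, 0, 0, 0, 0.002, 0, 0, 0]'

```text
time: 51.05
eef_pos: [0.4503, 0.1623, 0.0859]
tcp_rot: [0.65, 0.76, -0.0, -0.0]
contact_force: [-5.2, -1.1, 12.5]
opening: 0.0
finger_force: 6.3
```

>>> carry_out --deltas '[0, 0, 0, 0, 0, 0, 0, 0, -0.03, 0, 0, 0, 0, 0, -0.08, 0, 0, 0, 0, -0.02, -0.13, 0, 0, 0, 0, -0.02, -0.13, 0, 0, 0]'

```text
time: 51.68
eef_pos: [0.4322, 0.1596, 0.2187]
tcp_rot: [0.65, 0.76, 0.004, 0.003]
contact_force: [-0.2, -0.2, 0.1]
opening: 0.001
finger_force: 0.0
```

>>> carry_out --deltas '[0, 0.05, -0.05, 0, 0, 0, -0.02, 0.1, -0.08, 0, 0, 0, -0.02, 0.1, -0.08, 0, 0, 0, -0.02, 0.1, -0.08, 0, 0, 0, -0.02, 0.1, -0.08, 0, 0, 0]'

```text
time: 52.3
eef_pos: [0.5304, 0.1549, 0.2917]
tcp_rot: [0.65, 0.76, -0.001, -0.001]
contact_force: [-0.2, -0.1, -0.0]
opening: 0.001
finger_force: 0.0
```

```bash
python3 - <<'E'
from h import *
im,d,M=snap('wrist'); g=im.max(2); C=cloud(M,d)
m=((g<70)&(C[...,2]>.19)&(C[...,2]<.215)&(abs(C[...,0]-.564)<.03)&(abs(C[...,1]-.235)<.07))
P=C[m]; print(m.sum(),P.mean(0),cv2.minAreaRect(P[:,:2].astype(np.float32)*1000))
seq([])
im,d,M=snap('scene','s8.png'); cv2.imwrite('pics/s8c.png',cv2.resize(im[100:400,150:550],(800,600),interpolation=cv2.INTER_CUBIC)[:,:,::-1])
E
```

```text
2751 [0.56329345 0.23650949 0.203519  ] ((564.5320434570312, 234.00823974609375), (14.448248863220215, 98.65176391601562), 8.480244636535645)
t 52.35 at [0.5304 0.155  0.2921] F [ 0.4  0.5 -1.3] op 0.003 q6 -0.05
```

View pics/s8c.png

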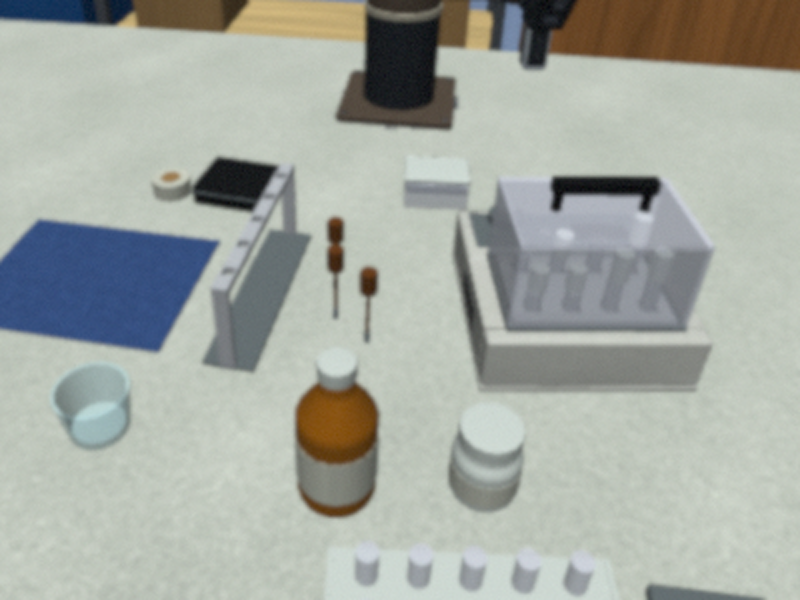

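```bash
python3 -c "
from plant import ctrl
print(ctrl.sign_off())"
```

```text
the job is handed in; nothing more can be done
None
```

I handed the job in at about 52 s and got no verdict back: the cover was lifted aside, the three rail swabs went into matching vials, the two proud short swabs were pushed home, the cover went back on, and the start button was fully pressed with bottle and jar untouched.

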